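# Pack the travelling paint kit

### The arm

A 6-joint arm with a two-finger parallel gripper is mounted at the origin on a cart in front of the work surface, level with it; the furniture and walls round the work are solid. World frame = base frame: x ahead of the robot, y to its left, z up, the work surface at z = 0. Lengths are in mm, angles in degrees, forces in N, time in s.
With the tool pointing down it reaches from about 300 to 850 mm from the base axis. Payload 4.2 kg.
Tool frame: the origin (TCP) lies midway between the tips of the shut fingers; the grasp point (between the pads) lies 19 mm behind it; z points along the fingers, y is the line along which they close (so a half turn about z gives the same grasp; the last joint's range is limited). The gripper opens to 91 mm and grips with 3 to 60 N. Pads are 32 mm wide; open, the fingers measure 118 mm over their backs; the gripper's body (76 mm by 178 mm) begins 60 mm behind the grasp point.
Start: joints at [-76.604, 18.312, 89.639, -0, 72.044, -1.146], TCP at [144.376, -556.596, 213.976] pointing down, gripper open.
Joint ranges: [-177.97, 177.97], [-48.28, 115.42], [12.27, 149.76], [-77.06, 257.06], [2.81, 150.46], [-146.56, 146.56]. Speed limits (degrees/s): [147.25, 147.25, 180, 180, 180, 180].

### API

Orientations are given as [roll, pitch, yaw] about the fixed x, y, z axes, in that order (R = Rz(yaw) Ry(pitch) Rx(roll)).
In Python, from workcell import env gives the robot as it stands.
- The arm moves only by the tool jog_arm, never from a script. Its argument "steps" is one flat list of numbers, 5 for each row, row after row: the closure, from 0 (fully open) to 1 (shut), then the shift along the tool's x, y, z in cm, then the turn about the tool's z in degrees. A call has 1 to 20 rows; each row is the pose to reach, as a shift and turn from the pose commanded when the call began, along the tool's axes at that moment; what a row does not reach only later rows make up. A row lasts 1/10 s, in which the tool goes at most 50 mm and 8.59 degrees, less where a joint would pass 70% of its speed; a pose out of reach is approached as far as the arm can. A call with a gripper value outside its range is refused whole. The fingers move at their own pace and stop on an object; "force" is the grip in N (left out, the last holds). Time passes only in rows, so rows that repeat a pose let the fingers close. It gives the time, the measured TCP pose, the force and the opening at its end, in the units of the state.
- env.state(): the state, without advancing time (a new reading comes with each control period).
- env.grab_frame(name): name is "scene" or "side" or "wrist"; returns the picture (420x560x3 uint8, red, green, blue); there is no depth.
- env.camera_params(name): a dict with "fx", "fy", "cx", "cy" (pixels), "k1" (the pictures are not rectified: a ray, as slopes to the right and down, at radius r is drawn at 1 + k1 r^2 times it, then the intrinsics apply), "R" (3x3) and "t" (3): a world point X has camera coordinates R X + t. Camera axes: x right, y down, z forward; pixel columns grow to the right and rows downward; lengths in mm; the calibration is good to about 2 mm. A picture is of the moment at which its call begins: read the wrist's pose just before it. camera_params takes no time and is no camera call; for the wrist camera it gives the pose at the moment of the call.
- env.job_done(): hands the job in, once; it reports no verdict.
The state is a dict: "time_s": time; "qpos": joint angles; "qvel": joint speeds; "effort": joint torques, N m; "ee_pos": TCP position; "ee_rot": TCP orientation; "force": force on the tool from outside, world axes, zero at the start; "torque": the same for the moment, N m; "gripper_width": finger opening in mm.
Only numpy, scipy, OpenCV 4.12 (cv2) and the standard library are available. Lean on these libraries where they do the work, as an engineer would, in place of code of your own. Each camera call takes 0.05 s, during which the arm holds its last target. There are 200 camera calls.

### The job

Pack the paint kit for tomorrow's class. Press each of the tools and tubes on the table home into the cut-out of its own outline in the foam tray; tip the blue lid up by its tab and draw it from under the two hooks of the tub, lay it flat on the table with the tab upward, stand the glass paint pots upright inside, setting them down gently and not dropping them, then hook the lid on again and close it flat on the rim. Not every part need be there today; leave the amber bottle where it is.

Things in the scene. Friction and masses are not known exactly. Their poses are not given: they have to be found in the camera images.
- kit_tray: Shadow-cut tray: dark foam on yellow foam in a shallow plywood case, 242 (x) x 270 (y) x 22 mm, does not move; origin under its centre, y along the cut-outs. The foam's top face is 20 mm above the table (the case's edge 22 mm) and the cavities are 10 mm deep, straight-walled, with 3 to 4 mm of play round each part.
- brush_cavity (a point): Centre of the floor of the cavity cut to the outline of the gesso brush, 10 mm above the table and 10 mm below the foam's top face; axes are the tray's. When the gesso brush is home, its origin coincides with this point and its axes with the tray's (brush head at the -y end, handle at +y; it does not go in the other way round).
- green_tube_cavity (a point): Centre of the floor of the cavity cut to the outline of the green-banded tube, 10 mm above the table and 10 mm below the foam's top face; axes are the tray's. When the green-banded tube is home, its origin coincides with this point and its axes with the tray's (narrow cap end at -y; it does not go in the other way round). It is the long tube cavity, on the tray's -x side.
- blue_tube_cavity (a point): Centre of the floor of the cavity cut to the outline of the blue-banded tube, 10 mm above the table and 10 mm below the foam's top face; axes are the tray's. When the blue-banded tube is home, its origin coincides with this point and its axes with the tray's (narrow cap end at -y; it does not go in the other way round). It is the short tube cavity, on the tray's +x side.
- block_cavity (a point): Centre of the floor of the cavity cut to the outline of the sanding block, 10 mm above the table and 10 mm below the foam's top face; axes are the tray's. When the sanding block is home, its origin coincides with this point and its axes with the tray's (either way round; the block's origin settles up to 2 mm lower than this point).
- gesso_brush: Flat 50 mm gesso brush lying flat, 55 (x) x 197 (y) x 19 mm; origin at the centre of the underside. Head and ferrule: y = -96 to -12 mm, 56 mm wide, 18 mm high. Handle: y = -12 to +98 mm, to be gripped as 26 mm wide, between 3 and 19 mm above the underside; centre of mass near y = -20 mm. About 85 g. May be absent.
- green_tube: Oil paint tube lying on its flat side, white with a green band and a black cap, 36 wide (x) x 126 long (y) x 30 mm high; origin at the centre of the underside, y along the tube with the cap at the -y end. The body that can be gripped runs from y = -46 to +60 mm and is 36 mm wide over its full height; the cap lies beyond it. About 70 g. Belongs in the longer tube cavity. May be absent.
- blue_tube: Oil paint tube lying on its flat side, white with a blue band and a white cap, 36 wide (x) x 118 long (y) x 30 mm high; origin at the centre of the underside, y along the tube with the cap at the -y end. The body that can be gripped runs from y = -41 to +56 mm and is 36 mm wide over its full height; the cap lies beyond it. About 70 g. Belongs in the shorter tube cavity. May be absent.
- sanding_block: Brown cork sanding block, 40 (x) x 75 (y) x 24 mm high; origin at the centre of its underside. About 50 g. May be absent.
- pot_tub: Open white plastic tub, 140 (x) x 208 (y) x 66 mm high, does not move; origin under its centre. Walls and floor 4 mm: inside 132 (x) x 200 (y) mm and 62 mm deep, room for three pots in a row along y, about 66 mm apart. A rim band stands out 5 mm round the top; two fixed hooks stand at the back (+x) rim.
- tub_floor (a point): Centre of the tub's inner floor, 4 mm above the table; axes are the tub's.
- hook_line (a point): Midway between the tips of the tub's two hooks, on their undersides, 11 mm above the rim. Each hook is 26 mm wide, at 62 mm either side in y; its underside runs from here 12 mm back (+x) to the hook's upright, its top is 3 mm higher. Axes are the tub's.
- tub_lid: Loose blue lid of the tub, a plate 144 (x) x 212 (y) x 4 mm that rests on the rim; origin at the centre of the plate's underside: 66 mm above the tub's underside, axes as the tub's, when on. A lip 9 mm deep below the plate sits inside the mouth with 3.5 mm of play all round; on the table the lid stands on this lip, origin 9 mm up. About 100 g.
- lid_far_edge (a point): Middle of the plate's far (+x) lower edge, 72 mm from the lid's centre. When the lid is on, this edge is 6 mm under the tub's hooks, so the lid cannot be lifted straight off: tip the tab side up 0.2 to 0.35 rad about this edge, draw the lid 15 mm or more to -x, then lift. It goes on in the reverse order.
- lid_tab (a point): Middle of the lid's upright pull tab near its front (-x) edge, 50 mm from the lid's centre and 18 mm above the plate's underside. The tab is 10 mm thick (x), 38 mm wide (y) and stands from 4 to 30 mm above the plate's underside; axes are the lid's.
- green_pot: Glass screw-lid paint pot, green with a pale lid, 54 mm in diameter and 45 mm high, round; origin at the centre of its underside, z up the pot; straight enough to be gripped anywhere between one third of its height and the top. About 60 g. Fragile. May be absent.
- blue_pot: Glass screw-lid paint pot, dark blue with a dark lid, 63 mm in diameter and 52 mm high, round; origin at the centre of its underside, z up the pot; straight enough to be gripped anywhere between one third of its height and the top. About 80 g. Fragile. May be absent.
- yellow_pot: Glass screw-lid paint pot, yellow with a pale lid, 50 mm in diameter and 40 mm high, round; origin at the centre of its underside, z up the pot; straight enough to be gripped anywhere between one third of its height and the top. About 100 g. Fragile. May be absent.
- gold_bottle: Amber bottle with a black cap, 46 mm in diameter and 88 mm high, a bystander; origin at the centre of its underside.
Not all that is in view belongs to the job. What is shaped like the green_tube but red is not meant. There is more than one size of the yellow_pot; the one meant has the size given above.

How it is judged (in metres and radians):
On the way, in this order (a step that is already met when the one before it is completed fails the run):
1. the lid lies flat on the table, clear of the tub (horizontal distance between tub_lid and pot_tub above 0.12 m and height (world z) of tub_lid below 0.02 m and angle between tub_lid's own z axis and vertical below 0.1 rad), for 0.2 s.
2. every paint pot stands upright in the open tub (horizontal distance between tub_lid and pot_tub above 0.12 m and x of green_pot in the frame of pot_tub between -0.05 and 0.05 m and y of green_pot in the frame of pot_tub between -0.085 and 0.085 m and z of green_pot in the frame of pot_tub between 0 and 0.012 m and angle between each of green_pot, blue_pot, yellow_pot's own z axis and vertical below 0.1 rad and linear speed of each of green_pot, blue_pot, yellow_pot below 0.02 m/s and x of blue_pot in the frame of pot_tub between -0.05 and 0.05 m and y of blue_pot in the frame of pot_tub between -0.085 and 0.085 m and z of blue_pot in the frame of pot_tub between 0 and 0.012 m and x of yellow_pot in the frame of pot_tub between -0.05 and 0.05 m and y of yellow_pot in the frame of pot_tub between -0.085 and 0.085 m and z of yellow_pot in the frame of pot_tub between 0 and 0.012 m), for 0.2 s.
At the end, for the whole second after the job is handed in: Each tool and tube present is down in its own cut-out (7 mm sideways, 3 mm high, 0.12 rad); each pot present stands upright on the tub's floor; the lid sits on the rim (6 mm sideways, 3 mm in height, level within 0.04 rad, not turned over 0.08 rad unless end for end); all at rest (horizontal distance between gesso_brush and brush_cavity below 0.007 m and z of gesso_brush in the frame of brush_cavity between -0.005 and 0.003 m and angle between the y axis of gesso_brush and the y axis of brush_cavity, either way round below 0.12 rad and angle between each of gesso_brush, green_tube, blue_tube, sanding_block's own z axis and vertical below 0.06 rad and linear speed of each of gesso_brush, green_tube, blue_tube, sanding_block, green_pot, blue_pot, yellow_pot, tub_lid below 0.02 m/s and horizontal distance between green_tube and green_tube_cavity below 0.007 m and z of green_tube in the frame of green_tube_cavity between -0.005 and 0.003 m and angle between the y axis of green_tube and the y axis of green_tube_cavity, either way round below 0.12 rad and horizontal distance between blue_tube and blue_tube_cavity below 0.007 m and z of blue_tube in the frame of blue_tube_cavity between -0.005 and 0.003 m and angle between the y axis of blue_tube and the y axis of blue_tube_cavity, either way round below 0.12 rad and horizontal distance between sanding_block and block_cavity below 0.007 m and z of sanding_block in the frame of block_cavity between -0.005 and 0.003 m and angle between the y axis of sanding_block and the y axis of block_cavity, either way round below 0.12 rad and x of green_pot in the frame of pot_tub between -0.05 and 0.05 m and y of green_pot in the frame of pot_tub between -0.085 and 0.085 m and z of green_pot in the frame of pot_tub between 0 and 0.012 m and angle between each of green_pot, blue_pot, yellow_pot's own z axis and vertical below 0.1 rad and x of blue_pot in the frame of pot_tub between -0.05 and 0.05 m and y of blue_pot in the frame of pot_tub between -0.085 and 0.085 m and z of blue_pot in the frame of pot_tub between 0 and 0.012 m and x of yellow_pot in the frame of pot_tub between -0.05 and 0.05 m and y of yellow_pot in the frame of pot_tub between -0.085 and 0.085 m and z of yellow_pot in the frame of pot_tub between 0 and 0.012 m and x of tub_lid in the frame of pot_tub between -0.006 and 0.006 m and y of tub_lid in the frame of pot_tub between -0.006 and 0.006 m and z of tub_lid in the frame of pot_tub between 0.063 and 0.069 m and angle between tub_lid's own z axis and vertical below 0.04 rad and angle between the x axis of tub_lid and the x axis of pot_tub, either way round below 0.08 rad); the robot touches nothing.
It fails at once if a glass pot is dropped into the tub (it moves there at over 0.45 m/s, as after a fall of 10 mm) ((linear speed of green_pot above 0.45 m/s and horizontal distance between green_pot and pot_tub below 0.1 m and z of green_pot in the frame of pot_tub below 0.06 m) or (linear speed of blue_pot above 0.45 m/s and horizontal distance between blue_pot and pot_tub below 0.1 m and z of blue_pot in the frame of pot_tub below 0.06 m) or (linear speed of yellow_pot above 0.45 m/s and horizontal distance between yellow_pot and pot_tub below 0.1 m and z of yellow_pot in the frame of pot_tub below 0.06 m)).
It fails at once if a glass pot is knocked or pressed hard against the tub (over 30 N) (contact force between any of green_pot, blue_pot, yellow_pot and pot_tub above 30 N).
It fails at once if the amber bottle is shoved more than 3 cm (distance of gold_bottle from where it was at the start of the episode above 0.03 m).
Of gesso_brush, green_tube, blue_tube, sanding_block only 2 to 4 are there at a start; the rules pass over those that are not, and their reading is None.
Of green_pot, blue_pot, yellow_pot only 2 to 3 are there at a start; the rules pass over those that are not, and their reading is None.
At some moment in a run one of gesso_brush, green_tube, blue_tube, sanding_block may be knocked a few centimetres aside while the robot is not near it.
It also fails if it takes over 210 s, if anything falls off the work surface, if the arm or the gripper's body presses on something with over 40 N, if the wrist force passes 120 N, or if a joint passes its speed limit or range.

## Working session

There is one attempt and no reset: what is moved stays moved. The work goes in short steps, Python scripts to look and compute and a tool call to move; the robot and the scene stay as the last step left them, time stands still between calls to the robot, and variables do not carry over. Pictures are saved under pics/ and viewed, on a budget of 14 in all, crops included, one or two more only if the job needs it, and the job is handed in when it is done.

Besides the shell and the picture viewer there is one more tool, called after ">>>" as name(argument=value, ...), one argument or row to a line, values as JSON. jog_arm: Moves the arm, as the interface text tells. Its arguments: {"type":"object","properties":{"steps":{"type":"array","items":{"type":"number"}},"force":{"type":"number"}},"required":["steps"]}

```bash
ls; mkdir -p pics
cat > h.py <<'E'
import numpy as np, cv2
from workcell import env
def snap(name,fn=None):
    P=env.camera_params(name); im=env.grab_frame(name)
    im=cv2.cvtColor(np.array(im),cv2.COLOR_RGB2BGR)
    if fn: cv2.imwrite('pics/'+fn,im)
    return im,P
def ray(P,u,v):
    x=(u-P['cx'])/P['fx'];y=(v-P['cy'])/P['fy'];a,b=x,y
    for _ in range(20):
        k=1+P['k1']*(a*a+b*b);a,b=x/k,y/k
    R=np.array(P['R']);t=np.array(P['t'])
    return -R.T@t,R.T@np.array([a,b,1.])
def onz(P,u,v,z):
    o,d=ray(P,u,v);return o+d*(z-o[2])/d[2]
def proj(P,X):
    c=np.array(P['R'])@np.array(X,float)+np.array(P['t']);a,b=c[0]/c[2],c[1]/c[2];k=1+P['k1']*(a*a+b*b)
    return P['fx']*a*k+P['cx'],P['fy']*b*k+P['cy']
E
python3 - <<'E'
from h import *
print(env.state())
ims=[]
for n in ("scene","side","wrist"):
    im,P=snap(n,n+'0.png');print(n,{k:np.round(v,3).tolist() for k,v in P.items()});ims.append(im)
np.save('pics/x.npy',1)
E
```

```text
pics
{'time_s': 0.0, 'qpos': array([-7.66054747e+01,  1.83518924e+01,  8.97048481e+01, -3.94365427e-04,
        7.20433791e+01, -1.14549053e+00]), 'qvel': array([-9.25052819e-02, -6.50890574e-05,  1.01322683e-02, -4.95040820e-02,
       -6.32830972e-02,  1.03654898e-01]), 'effort': array([-9.27402034e-04, -4.12461054e+01, -2.31967092e+01,  7.25116907e-02,
        4.57060256e-02, -1.46887792e-04]), 'ee_pos': array([ 144.24644012, -556.10660297,  213.12831218]), 'ee_rot': array([-1.79899893e+02, -1.62664569e-03,  1.45401363e+01]), 'force': array([ 0.67959831, -0.04694238, -0.33111837]), 'torque': array([-0.05784507,  0.03642098, -0.03451619]), 'gripper_width': 91.41309812248134}
scene {'fx': 382.721, 'fy': 382.721, 'cx': 289.525, 'cy': 217.043, 'k1': 0.031, 'R': [[-0.792, -0.611, 0.017], [-0.413, 0.515, -0.751], [0.45, -0.601, -0.66]], 't': [413.867, 311.33, 780.866]}
side {'fx': 487.68, 'fy': 487.68, 'cx': 282.126, 'cy': 213.195, 'k1': 0.014, 'R': [[0.996, -0.094, 0.014], [-0.053, -0.673, -0.737], [0.078, 0.733, -0.675]], 't': [-529.422, 63.764, 1454.226]}
wrist {'fx': 335.509, 'fy': 335.509, 'cx': 284.906, 'cy': 210.82, 'k1': -0.061, 'R': [[0.251, -0.968, -0.002], [-0.935, -0.243, 0.259], [-0.251, -0.063, -0.966]], 't': [-575.682, -28.856, 390.05]}
```

View pics/scene0.png

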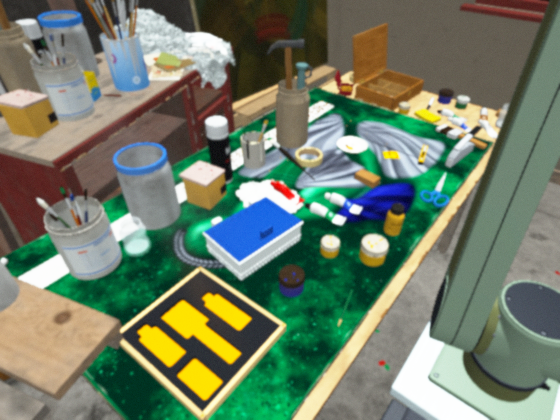

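View pics/side0.png

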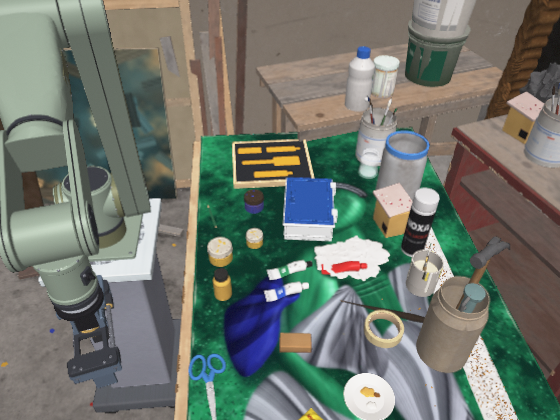

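The scene view shows the tray (200,340), blue-lidded tub (255,237), dark blue pot (291,280), two yellow pots (330,245) and (374,248), bottle (394,220), three tubes around (285–345,190–210), and a brown block (367,178). The side view shows the same items, with tubes at (290,270) and (285,290) and the block at (297,342). I'll take a close crop to choose between the candidates.

Run:
```python
import cv2,numpy as np
s=cv2.imread('pics/side0.png');c=cv2.imread('pics/scene0.png')
a=cv2.resize(s[180:360,190:400],(560,480),interpolation=cv2.INTER_CUBIC)
b=cv2.resize(c[150:300,270:420],(240,240),interpolation=cv2.INTER_CUBIC)
d=cv2.resize(c[210:260,110:160],(240,240),interpolation=cv2.INTER_CUBIC)
cv2.imwrite('pics/crop1.png',np.hstack([a,np.vstack([b,d])]))
```

```text
(no output)
```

View pics/crop1.png

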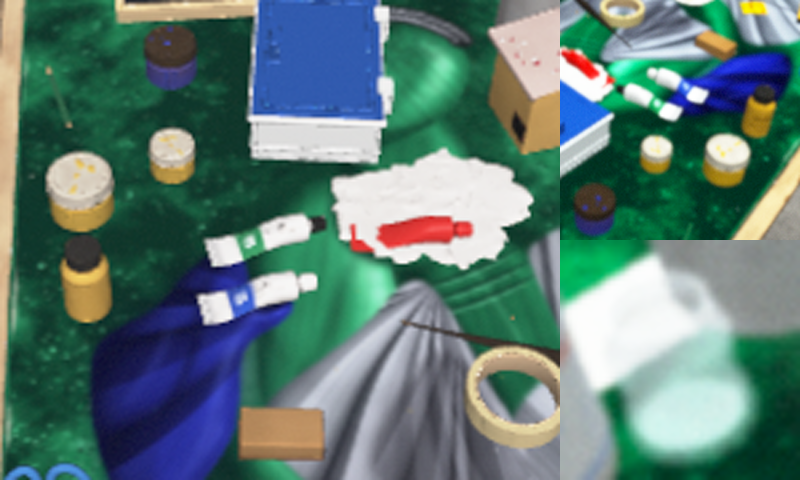

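The candidates, in side-view pixels:
- **Yellow pots:** small (254,234) against large (220,250). I choose the small one and will check its diameter.
- **Tubes:** green band with black cap (290,270), blue band (285,290), and red (345,267). The red one is not meant.
- **Blue or violet pot:** (254,198).
- **Sanding block:** (296,340).
- **Bottle:** (222,285), to be left alone.

No brush and no green pot are visible. Next I'll measure.

```bash
cat >> h.py <<'E'
def rect(pts):
    (c,s,a)=cv2.minAreaRect(np.float32(pts)); return np.round(c,1),np.round(s,1),round(a,1)
def maskrect(im,P,lo,hi,z,minA=60):
    m=cv2.inRange(cv2.cvtColor(im,cv2.COLOR_BGR2HSV),np.array(lo),np.array(hi));out=[]
    m=cv2.morphologyEx(m,cv2.MORPH_CLOSE,np.ones((3,3)))
    for c in cv2.findContours(m,cv2.RETR_EXTERNAL,cv2.CHAIN_APPROX_NONE)[0]:
        if cv2.contourArea(c)<minA: continue
        w=np.array([onz(P,u,v,z)[:2] for u,v in c[:,0]])
        out.append((np.round(c[:,0].mean(0)),)+rect(w)+(np.round(w.mean(0)),))
    return out
E
python3 - <<'E'
from h import *
PS=env.camera_params('side');PC=env.camera_params('scene')
s=cv2.imread('pics/side0.png');c=cv2.imread('pics/scene0.png')
f=lambda x,y:(190+.375*x,180+.375*y)
for n,x,y,z in [('blue',171,42,52),('yel',172,143,40),('yelL',150,143,40),('yelR',195,143,40),('bigyel',80,177,52),('bigL',47,177,52),('bigR',114,177,52),('gt tail',207,250,15),('gt cap',325,225,12),('bt tail',200,305,15),('bt cap',316,282,12),('blk1',240,409,24),('blk2',323,409,24),('blk3',323,437,24),('blk4',240,437,24)]:
    print(n,np.round(onz(PS,*f(x,y),z)))
print('scene blue',onz(PC,291,272,52),'yel',onz(PC,330,239,40))
for nm,im,P in(('side',s,PS),('scene',c,PC)):
    print(nm,'lid');[print(*r) for r in maskrect(im,P,(105,150,90),(118,255,255),70,800)]
    print(nm,'cav');[print(*r) for r in maskrect(im,P,(15,150,150),(32,255,255),15)]
print([np.round(onz(PS,u,v,22)) for u,v in((233,142),(304,139),(313,184),(235,187))])
print([np.round(onz(PC,u,v,22)) for u,v in((120,332),(200,270),(286,325),(203,410))])
E
```

```text
blue [451.  83.  52.]
yel [444. -72.  40.]
yelL [421. -70.  40.]
yelR [469. -74.  40.]
bigyel [ 346. -126.   52.]
bigL [ 312. -124.   52.]
bigR [ 381. -129.   52.]
gt tail [ 473. -204.   15.]
gt cap [ 598. -178.   12.]
bt tail [ 461. -274.   15.]
bt cap [ 579. -253.   12.]
blk1 [ 488. -402.   24.]
blk2 [ 564. -408.   24.]
blk3 [ 560. -437.   24.]
blk4 [ 486. -431.   24.]
scene blue [453.41959297  85.73635362  52.        ] yel [448.00102505 -75.18165708  40.        ]
side lid
[261. 325.] [ 453.3 -398.8] [263.8 118.6] 50.1 [ 444. -404.]
[309. 201.] [614.8  33.4] [212.2 138.1] 81.9 [614.  28.]
side cav
[310. 417.] [ 535.4 -601.3] [21.7 48.8] 85.0 [ 535. -607.]
[222. 288.] [ 347.  -247.2] [72.  40.2] 89.2 [ 348. -243.]
[220. 261.] [ 344.4 -147.2] [56.3 37.8] 3.1 [ 344. -146.]
[272. 173.] [522.9 238.9] [130.5  33.8] 0.1 [521. 239.]
[272. 161.] [520.4 312.3] [ 53.1 200. ] 85.7 [524. 308.]
[249. 150.] [448.2 380.7] [82.9 35.6] 3.4 [449. 380.]
[282. 149.] [569.1 381.7] [ 31.4 120.1] 85.8 [569. 381.]
scene lid
[253. 227.] [616.1  33.8] [208.5 138.8] 82.0 [614.  36.]
[372. 202.] [ 410.3 -263.7
[... 383 characters left out ...]
04.]
[394. 222.] [ 350.4 -267. ] [43.1 94. ] 24.6 [ 355. -269.]
[205. 191.] [871.1 -36.1] [118.  150.3] 55.9 [881. -34.]
[367. 176.] [ 524.4 -424.4] [41.9 69.6] 84.1 [ 525. -422.]
[390. 154.] [ 527.  -591.8] [51.6 46.2] 38.9 [ 527. -592.]
[427. 116.] [ 545.3 -962.1] [ 82.1 111.8] 64.7 [ 544. -962.]
[ 29. 118.] [1752.2   74.3] [167.2 333.7] 70.6 [1754.   71.]
[90. 79.] [1928.7 -295.3] [ 41.9 219. ] 65.7 [1931. -294.]
[383.  84.] [  837.1 -1174.1] [283. 244.] 85.8 [  842. -1142.]
[array([391., 426.,  22.]), array([653., 426.,  22.]), array([649., 162.,  22.]), array([393., 167.,  22.])]
[array([650., 417.,  22.]), array([647., 198.,  22.]), array([387., 189.,  22.]), array([397., 418.,  22.])]
```

Measured so far:
- **Tray:** yaw about 90°, tray −y pointing to world +x. Green cavity (522,239), blue cavity (569,381), block cavity (448,381).
- **Tub:** about (615,33), yaw about −8°.
- **Small yellow pot:** 48 mm across, so it is the one described. The big one measures about 69 mm.

I'll move above the tubes for a close look.

>>> jog_arm(
  steps=[0,45.5,-21.9,-11,11,0,45.5,-21.9,-11,11,0,45.5,-21.9,-11,11,0,45.5,-21.9,-11,11,0,45.5,-21.9,-11,11,0,45.5,-21.9,-11,11,0,45.5,-21.9,-11,11,0,45.5,-21.9,-11,11,0,45.5,-21.9,-11,11,0,45.5,-21.9,-11,11,0,45.5,-21.9,-11,11,0,45.5,-21.9,-11,11,0,45.5,-21.9,-11,11,0,45.5,-21.9,-11,11],
  force=25,
)

```text
time_s: 1.55
ee_pos: [528.5, -231.4, 323.5]
ee_rot: [180.0, 0.1, 3.4]
force: [-0.2, 0.5, 0.0]
gripper_width: 91.4
```

```bash
cat >> h.py <<'E'
def go(x,y,z,yaw=None):
    s=env.state();p=s['ee_pos'];a=np.radians(s['ee_rot'][2]);c,sn=np.cos(a),np.sin(a)
    dx,dy=x-p[0],y-p[1]
    print('to',(x,y,z,yaw),'-> cm/deg',np.round([(dx*c+dy*sn)/10,(dx*sn-dy*c)/10,(p[2]-z)/10, 0 if yaw is None else s['ee_rot'][2]-yaw],2))
def st():
    s=env.state();print({k:np.round(s[k],1) for k in('time_s','ee_pos','ee_rot','force','gripper_width')})
E
python3 - <<'E'
from h import *
st(); im,P=snap('wrist','w1.png'); st()
for X in((473,-204,15),(598,-178,15),(461,-274,15),(579,-253,12),(525,-421,24)): print(np.round(proj(P,X)))
E
```

```text
{'time_s': np.float64(1.6), 'ee_pos': array([ 528.5, -231.4,  323.5]), 'ee_rot': array([1.8e+02, 1.0e-01, 3.4e+00]), 'force': array([-0.2,  0.5,  0. ]), 'gripper_width': np.float64(91.4)}
{'time_s': np.float64(1.6), 'ee_pos': array([ 528.5, -231.5,  323.6]), 'ee_rot': array([1.8e+02, 1.0e-01, 3.4e+00]), 'force': array([0.5, 0.3, 0.4]), 'gripper_width': np.float64(91.0)}
[263. 210.]
[248. 122.]
[310. 220.]
[301. 139.]
[416. 185.]
```

View pics/w1.png

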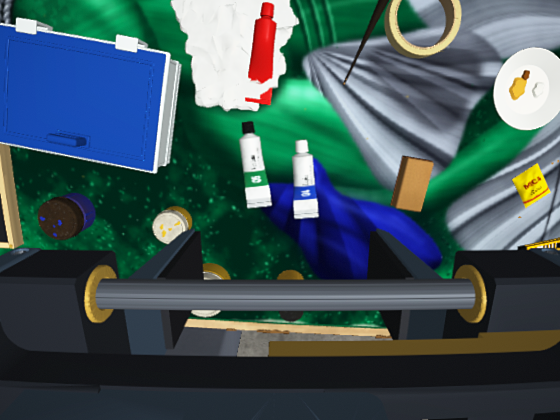

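The wrist view shows the green tube with its cap at (249,124) and tail at (259,207), the blue tube with its cap at (302,142) and tail at (306,217), and the block at (411,183). The brush and green pot are not in view.

Run:
```python
from h import *
P=env.camera_params('wrist');w=lambda u,v,z:onz(P,u,v,z)
for n,c,t,L,off in(('g',(249,124),(259,207),126,63),('b',(302,142),(306,217),118,59)):
    C=w(*c,15);T=w(*t,15);d=C-T;print(n,C.round(),T.round(),'len',np.linalg.norm(d).round(),'ang',np.degrees(np.arctan2(d[1],d[0])).round(1),'mid',((C+T)/2).round())
im=cv2.imread('pics/w1.png')
hsv=cv2.cvtColor(im,cv2.COLOR_BGR2HSV);m=cv2.inRange(hsv,(5,60,60),(22,200,230));m[:140]=0;m[225:]=0;m[:,:375]=0;m[:,450:]=0
c=max(cv2.findContours(m,0,1)[0],key=cv2.contourArea);print('block',cv2.boundingRect(c),rect([w(u,v,24)[:2] for u,v in c[:,0]]),rect([w(u,v,12)[:2] for u,v in c[:,0]]))
m=cv2.inRange(hsv,(0,0,140),(180,90,255))
for x0,x1,y0,y1 in((236,275,130,212),(290,322,140,222)):
    k=np.zeros_like(m);k[y0:y1,x0:x1]=m[y0:y1,x0:x1];k=cv2.morphologyEx(k,cv2.MORPH_CLOSE,np.ones((15,15)))
    c=max(cv2.findContours(k,0,1)[0],key=cv2.contourArea);print('tube body',cv2.boundingRect(c),rect([w(u,v,18)[:2] for u,v in c[:,0]]))
print('yellow pot',w(169,225,40).round(),'blue',w(62,219,52).round())
```

```text
g [ 595. -179.   15.] [ 477. -198.   15.] len 119.0 ang 9.0 mid [ 536. -188.   15.]
b [ 575. -254.   15.] [ 466. -268.   15.] len 110.0 ang 7.3 mid [ 520. -261.   15.]
block (391, 156, 43, 56) (array([ 526.2, -414.4]), array([47.2, 75.9]), 84.0) (array([ 524.3, -419.2]), array([48.4, 77.9]), 84.0)
tube body (240, 133, 32, 75) (array([ 530.8, -189.8]), array([106.3,  36. ]), 9.2)
tube body (293, 140, 26, 79) (array([ 521.6, -259. ]), array([113.5,  35.6]), 9.1)
yellow pot [449. -72.  40.] blue [453.  78.  52.]
```

>>> jog_arm(
  steps=[0.4,1.0,-4.3,24,-5.6,0.4,1.0,-4.3,24,-5.6,0.4,1.0,-4.3,24,-5.6,0.4,1.0,-4.3,24,-5.6,0.4,1.0,-4.3,24,-5.6,0.4,1.0,-4.3,24,-5.6,0.4,1.0,-4.3,28,-5.6,0.4,1.0,-4.3,31.2,-5.6,0.4,1.0,-4.3,31.2,-5.6,1,1.0,-4.3,31.2,-5.6,1,1.0,-4.3,31.2,-5.6,1,1.0,-4.3,31.2,-5.6,1,1.0,-4.3,31.2,-5.6,1,1.0,-4.3,31.2,-5.6,1,1.0,-4.3,31.2,-5.6,1,1.0,-4.3,26,-5.6,1,1.0,-4.3,20,-5.6,1,1.0,-4.3,14,-5.6,1,1.0,-4.3,14,-5.6],
  force=25,
)

```text
time_s: 3.5
ee_pos: [539.3, -187.7, 190.4]
ee_rot: [179.7, -0.5, 9.2]
force: [0.5, -0.4, -1.4]
gripper_width: 36.2
```

Run:
```python
from h import *
st(); go(522,239,120,0)
```

```text
{'time_s': np.float64(3.5), 'ee_pos': array([ 539.3, -187.7,  190.4]), 'ee_rot': array([179.7,  -0.5,   9.2]), 'force': array([ 0.5, -0.4, -1.4]), 'gripper_width': np.float64(36.2)}
to (522, 239, 120, 0) -> cm/deg [  5.07 -42.4    7.04   9.15]
```

>>> jog_arm(
  steps=[1,0.5,-48,-10,9.2,1,0.5,-48,-10,9.2,1,0.5,-48,-10,9.2,1,0.5,-48,-10,9.2,1,0.5,-48,-10,9.2,1,0.5,-48,-10,9.2,1,0.5,-48,-10,9.2,1,0.5,-48,-10,9.2,1,0.5,-48,-10,9.2,1,0.5,-48,-10,9.2,1,0.5,-48,-10,9.2,1,0.5,-48,-10,9.2,1,0.5,-48,-10,9.2],
)

```text
time_s: 4.8
ee_pos: [465.7, 286.8, 284.0]
ee_rot: [180.0, -0.0, -0.1]
force: [-0.5, -0.7, -0.4]
gripper_width: 36.0
```

Run:
```python
from h import *
st(); im,P=snap('wrist','w2.png'); st()
for z in(12,20):
  print(z)
  [print(*r) for r in maskrect(im,P,(15,150,120),(32,255,255),z)]
```

```text
{'time_s': np.float64(4.8), 'ee_pos': array([465.7, 286.8, 284. ]), 'ee_rot': array([ 1.8e+02, -0.0e+00, -1.0e-01]), 'force': array([-0.5, -0.7, -0.4]), 'gripper_width': np.float64(36.0)}
{'time_s': np.float64(4.8), 'ee_pos': array([465.8, 286.6, 284. ]), 'ee_rot': array([ 1.8e+02,  0.0e+00, -1.0e-01]), 'force': array([ 0.1,  0.3, -0.7]), 'gripper_width': np.float64(36.2)}
12
[310. 347.] [205.2 244.6] [527.2  35.5] 90.0 [202. 247.]
[370. 296.] [290.2 160.3] [95.2 12.6] 4.8 [290. 159.]
[202. 295.] [291.2 406.2] [21.5 96.9] 84.7 [291. 408.]
[214. 189.] [449.1 380.3] [82.5 47.8] 0.1 [450. 380.]
[321. 133.] [523.6 238.3] [131.8  44.8] 0.3 [523. 239.]
[265. 123.] [522.5 308.4] [198.   64.5] 0.2 [536. 311.]
[209.  95.] [571.  380.7] [123.1  43.6] 0.3 [571. 380.]
20
[310. 347.] [211.2 245.4] [517.7  34.9] 90.0 [208. 248.]
[370. 296.] [294.7 162.5] [93.5 12.4] 4.8 [295. 162.]
[202. 295.] [295.6 404. ] [21.2 95.2] 84.7 [296. 405.]
[214. 189.] [450.7 378.6] [81.  46.9] 0.1 [452. 379.]
[321. 133.] [523.9 239.2] [129.4  43.9] 0.3 [524. 239.]
[265. 123.] [522.8 307.9] [194.5  63.3] 0.2 [536. 311.]
[209.  95.] [570.4 379. ] [120.8  42.8] 0.3 [570. 379.]
```

View pics/w2.png

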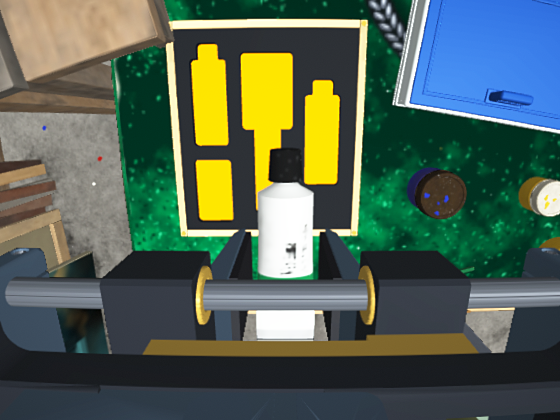

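The tray is clear: block cavity at (214,189), green cavity (321,133), blue cavity (209,95). The held tube's cap tip is at (285,149), so I can measure its offset in the grip.

Run:
```python
from h import *
P=env.camera_params('wrist'); s=env.state()['ee_pos']
for z in (280,288,295): print(z,(onz(P,285,149,z)-s).round(1))
go(524,239,60,-.0)
```

```text
280 [59.7 -1.6 -4. ]
288 [60.4 -1.6  4. ]
295 [60.9 -1.6 11. ]
to (524, 239, 60, -0.0) -> cm/deg [ 5.83  4.74 22.4  -0.14]
```

>>> jog_arm(
  steps=[1,6.05,4.7,16,0,1,6.05,4.7,22,0,1,6.05,4.7,22,0,1,6.05,4.7,22,0,1,6.05,4.7,22,0,1,6.05,4.7,22,0,1,6.05,4.7,24.2,0,1,6.05,4.7,24.8,0,1,6.05,4.7,25.2,0,1,6.05,4.7,25.6,0,1,6.05,4.7,26,0,1,6.05,4.7,26,0,1,6.05,4.7,26,0],
)

```text
time_s: 6.15
ee_pos: [526.7, 241.2, 24.5]
ee_rot: [-180.0, -0.1, -0.0]
force: [-1.1, 0.8, 1.3]
gripper_width: 35.7
```

Run:
```python
from h import *
st(); snap('side','s1.png')
a=cv2.imread('pics/s1.png')[120:200,220:330];cv2.imwrite('pics/s1c.png',cv2.resize(a,None,fx=6,fy=6,interpolation=2))
```

```text
{'time_s': np.float64(6.2), 'ee_pos': array([526.7, 241.2,  24.5]), 'ee_rot': array([-1.8e+02, -1.0e-01, -0.0e+00]), 'force': array([-1.1,  0.8,  1.3]), 'gripper_width': np.float64(35.7)}
```

>>> jog_arm(
  steps=[1,0,0,0.2,0,0.4,0,0,0.2,0,0.4,0,0,0.2,0,0.4,0,0,0.2,0,0.4,0,0,-4,0,0.4,0,0,-9,0,0.4,0,0,-13,0,0.4,-0.5,50,-13,-8.5,0.4,-0.5,50,-13,-8.5,0.4,-0.5,50,-13,-8.5,0.4,-0.5,50,-13,-8.5,0.4,-0.5,50,-13,-8.5,0.4,-0.5,50,-13,-8.5,0.4,-0.5,50,-13,-8.5,0.4,-0.5,50,-13,-8.5,0.4,-0.5,50,-13,-8.5,0.4,-0.5,50,-13,-8.5,0.4,-0.5,50,-13,-8.5,0.4,-0.5,50,-13,-8.5,0.4,-0.5,50,-13,-8.5],
)

```text
time_s: 8.2
ee_pos: [520.4, -258.1, 153.5]
ee_rot: [-179.9, 0.0, 8.5]
force: [0.3, -0.1, 0.3]
gripper_width: 54.8
```

Run:
```python
from h import *
st(); im,P=snap('side'); w,_=snap('wrist','w3.png')
a=cv2.resize(im[125:195,225:325],None,fx=5,fy=5,interpolation=2)
cv2.imwrite('pics/m3.png',np.hstack([a,cv2.resize(w[:310,80:380],(300,350),interpolation=2)]))
go(521,-260,11,8.5)
```

```text
{'time_s': np.float64(8.2), 'ee_pos': array([ 520.4, -258.1,  153.5]), 'ee_rot': array([-179.9,    0. ,    8.5]), 'force': array([ 0.3, -0.1,  0.3]), 'gripper_width': np.float64(54.8)}
to (521, -260, 11, 8.5) -> cm/deg [-1.000e-02  2.400e-01  1.429e+01  5.000e-02]
```

View pics/m3.png

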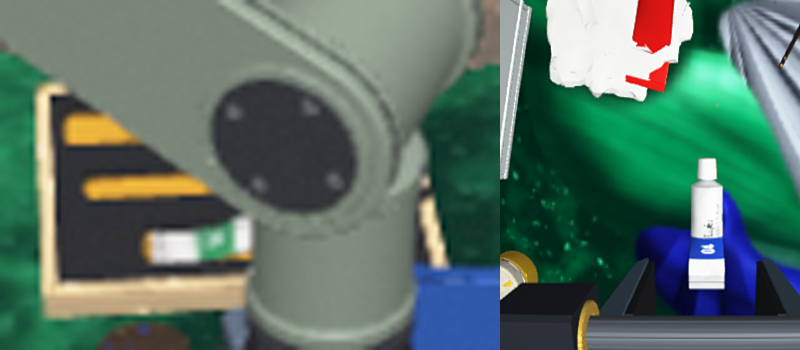

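The green tube is seated in its cavity, and the blue tube lies centred under the gripper. I'll grasp it.

>>> jog_arm(
  steps=[0.4,0,0.2,5,0,0.4,0,0.2,10,0,0.4,0,0.2,14.2,0,0.4,0,0.2,14.2,0,1,0,0.2,14.2,0,1,0,0.2,14.2,0,1,0,0.2,14.2,0,1,0,0.2,14.2,0,1,0,0.2,14.2,0,1,0,0.2,9,0,1,0,0.2,4,0,1,0,0.2,0,0,1,0,0.2,-5,0,1,0,0.2,-5,0],
)

```text
time_s: 9.7
ee_pos: [524.7, -263.3, 213.0]
ee_rot: [179.4, -0.8, 8.4]
force: [0.3, -0.7, 0.0]
gripper_width: 36.1
```

Run:
```python
from h import *
st(); go(480,380,200,0)
```

```text
{'time_s': np.float64(9.7), 'ee_pos': array([ 524.7, -263.3,  213. ]), 'ee_rot': array([179.4,  -0.8,   8.4]), 'force': array([ 0.3, -0.7,  0. ]), 'gripper_width': np.float64(36.1)}
to (480, 380, 200, 0) -> cm/deg [  5.01 -64.29   1.3    8.43]
```

>>> jog_arm(
  steps=[1,5,-64.3,0,8.4,1,5,-64.3,0,8.4,1,5,-64.3,0,8.4,1,5,-64.3,0,8.4,1,5,-64.3,0,8.4,1,5,-64.3,0,8.4,1,5,-64.3,0,8.4,1,5,-64.3,0,8.4,1,5,-64.3,0,8.4,1,5,-64.3,0,8.4,1,5,-64.3,0,8.4,1,5,-64.3,0,8.4,1,5,-64.3,0,8.4,1,5,-64.3,0,8.4,1,5,-64.3,0,8.4,1,5,-64.3,0,8.4],
)

```text
time_s: 11.3
ee_pos: [476.0, 380.9, 203.9]
ee_rot: [179.9, 0.0, 0.0]
force: [-0.4, -0.8, -0.3]
gripper_width: 36.1
```

Run:
```python
from h import *
st(); im,P=snap('wrist','w4.png'); s=env.state()['ee_pos']
m=cv2.inRange(cv2.cvtColor(im,cv2.COLOR_BGR2HSV),(0,0,130),(180,70,255))
r=m[110:260,262:308]; rows=np.where(r.sum(1)>255*5)[0]; print('rows',rows[:3]+110, 'cols',[np.where(r[k])[0][[0,-1]]+262 for k in rows[:12:4]])
v=rows[0]+110
print((onz(P,285,v,s[2]+4)-s).round(1))
[print(*x) for x in maskrect(im,P,(15,150,120),(32,255,255),12,300)]
go(571,381,24,0)
```

```text
{'time_s': np.float64(11.3), 'ee_pos': array([476. , 380.9, 203.9]), 'ee_rot': array([179.9,   0. ,   0. ]), 'force': array([-0.4, -0.8, -0.3]), 'gripper_width': np.float64(36.1)}
rows [159 160 161] cols [array([273, 298]), array([270, 301]), array([269, 301])]
[55.3 -1.2  4. ]
[202. 295.] [345.7 478.1] [17.6 78.2] 84.8 [347. 479.]
[406. 123.] [544.2 254.7] [18.1 96.7] 76.7 [548. 252.]
[352. 136.] [521. 308.] [201.4  63.6] 0.2 [533. 308.]
[284. 100.] [570.9 380.4] [121.5  45.1] 0.0 [570. 380.]
to (571, 381, 24, 0) -> cm/deg [ 9.47 -0.04 18.   -0.04]
```

>>> jog_arm(
  steps=[1,9.8,0,8,0,1,9.8,0,12,0,1,9.8,0,14,0,1,9.8,0,14,0,1,9.8,0,14,0,1,9.8,0,16.2,0,1,9.8,0,16.8,0,1,9.8,0,17.2,0,1,9.8,0,17.6,0,1,9.8,0,18,0,1,9.8,0,18,0,1,9.8,0,18,0],
)

```text
time_s: 12.55
ee_pos: [574.4, 382.7, 24.7]
ee_rot: [-180.0, -0.1, 0.1]
force: [0.6, 0.6, 1.8]
gripper_width: 36.1
```

>>> jog_arm(
  steps=[1,0,0,0.2,0,0.35,0,0,0.2,0,0.35,0,0,0.2,0,0.35,0,0,0.2,0,0.35,0,0,-4,0,0.35,0,0,-9,0,0.35,0,0,-14,0],
)

```text
time_s: 13.25
ee_pos: [573.7, 382.0, 164.5]
ee_rot: [179.9, 0.1, 0.0]
force: [1.2, 1.0, 0.3]
gripper_width: 58.8
```

>>> jog_arm(
  steps=[0.35,-4.9,80,-3,5.5,0.35,-4.9,80,-3,5.5,0.35,-4.9,80,-3,5.5,0.35,-4.9,80,-3,5.5,0.35,-4.9,80,-3,5.5,0.35,-4.9,80,-3,5.5,0.35,-4.9,80,-3,5.5,0.35,-4.9,80,-3,5.5,0.35,-4.9,80,-3,5.5,0.35,-4.9,80,-3,5.5,0.35,-4.9,80,-3,5.5,0.35,-4.9,80,-3,5.5,0.35,-4.9,80,-3,5.5,0.35,-4.9,80,-3,5.5,0.35,-4.9,80,-3,5.5,0.35,-4.9,80,-3,5.5,0.35,-4.9,80,-3,5.5,0.35,-4.9,80,-3,5.5,0.35,-4.9,80,-3,5.5],
)

```text
time_s: 15.15
ee_pos: [525.6, -416.5, 193.5]
ee_rot: [-179.9, 0.1, -5.4]
force: [-0.1, 0.2, 0.2]
gripper_width: 59.3
```

Run:
```python
from h import *
st(); im,P=snap('wrist','w5.png'); s=env.state()['ee_pos']
hsv=cv2.cvtColor(im,cv2.COLOR_BGR2HSV);m=cv2.inRange(hsv,(5,60,60),(22,200,230));m[270:]=0
for c in cv2.findContours(m,0,1)[0]:
    if cv2.contourArea(c)>500: print('block',cv2.boundingRect(c),rect([onz(P,u,v,24)[:2] for u,v in c[:,0]]))
go(525,-419,11,-5.5)
sc,PC=snap('scene');im2=cv2.resize(sc[270:410,120:290],(510,420),interpolation=2)
cv2.imwrite('pics/m5.png',np.hstack([im2,cv2.resize(im[:310,150:450],(290,420))]))
```

```text
{'time_s': np.float64(15.2), 'ee_pos': array([ 525.6, -416.5,  193.5]), 'ee_rot': array([-1.799e+02,  1.000e-01, -5.400e+00]), 'force': array([-0.1,  0.2,  0.2]), 'gripper_width': np.float64(59.3)}
block (269, 157, 39, 72) (array([ 526.4, -420.4]), array([39.2, 75. ]), 84.6)
to (525, -419, 11, -5.5) -> cm/deg [-0.06  0.29 18.28  0.12]
```

View pics/m5.png

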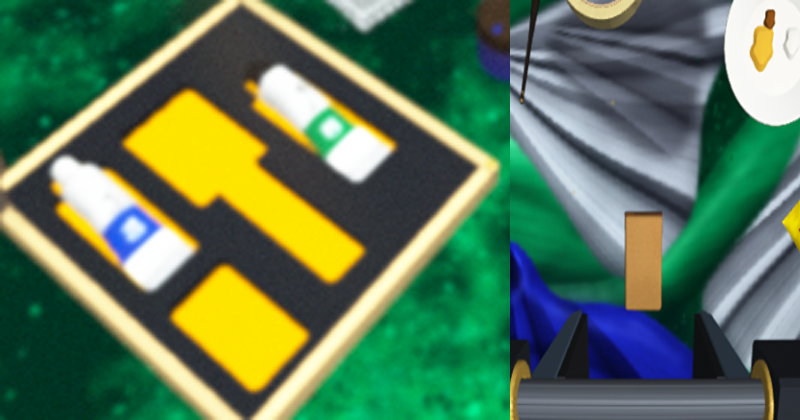

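Both tubes appear to lie in their cut-outs. I'll check them from above later. The block's top is centred at (526,−420) with its long axis at −5.4°. Grasping it.

>>> jog_arm(
  steps=[0.35,0.05,0.4,5,0,0.35,0.05,0.4,10,0,0.35,0.05,0.4,15,0,0.35,0.05,0.4,18.4,0,0.35,0.05,0.4,18.4,0,1,0.05,0.4,18.4,0,1,0.05,0.4,18.4,0,1,0.05,0.4,18.4,0,1,0.05,0.4,18.4,0,1,0.05,0.4,18.4,0,1,0.05,0.4,13,0,1,0.05,0.4,8,0,1,0.05,0.4,3,0,1,0.05,0.4,-2,0,1,0.05,0.4,-2,0],
)

```text
time_s: 16.75
ee_pos: [528.6, -424.3, 223.8]
ee_rot: [179.4, -0.8, -5.5]
force: [1.1, -0.9, 0.1]
gripper_width: 39.6
```

Run:
```python
from h import *
st(); go(400,360,260,0)
```

```text
{'time_s': np.float64(16.8), 'ee_pos': array([ 528.6, -424.3,  223.8]), 'ee_rot': array([179.4,  -0.8,  -5.5]), 'force': array([ 1.1, -0.9,  0.1]), 'gripper_width': np.float64(39.6)}
to (400, 360, 260, 0) -> cm/deg [-20.26 -76.85  -3.62  -5.46]
```

>>> jog_arm(
  steps=[1,-20.2,-76.8,-3.6,-5.5,1,-20.2,-76.8,-3.6,-5.5,1,-20.2,-76.8,-3.6,-5.5,1,-20.2,-76.8,-3.6,-5.5,1,-20.2,-76.8,-3.6,-5.5,1,-20.2,-76.8,-3.6,-5.5,1,-20.2,-76.8,-3.6,-5.5,1,-20.2,-76.8,-3.6,-5.5,1,-20.2,-76.8,-3.6,-5.5,1,-20.2,-76.8,-3.6,-5.5,1,-20.2,-76.8,-3.6,-5.5,1,-20.2,-76.8,-3.6,-5.5,1,-20.2,-76.8,-3.6,-5.5,1,-20.2,-76.8,-3.6,-5.5,1,-20.2,-76.8,-3.6,-5.5,1,-20.2,-76.8,-3.6,-5.5,1,-20.2,-76.8,-3.6,-5.5,1,-20.2,-76.8,-3.6,-5.5],
)

```text
time_s: 18.55
ee_pos: [397.2, 362.2, 249.6]
ee_rot: [179.9, 0.0, 0.2]
force: [0.8, -0.5, -0.6]
gripper_width: 39.8
```

Run:
```python
from h import *
st(); im,P=snap('wrist','w6.png'); s=env.state()['ee_pos']
[print(*x) for x in maskrect(im,P,(15,150,120),(32,255,255),12,200)]
hsv=cv2.cvtColor(im,cv2.COLOR_BGR2HSV);m=cv2.inRange(hsv,(5,60,60),(22,200,230));m[:130]=0;m[300:]=0;m[:,:240]=0;m[:,330:]=0
for c in cv2.findContours(m,0,1)[0]:
    if cv2.contourArea(c)>300: print('held',cv2.boundingRect(c))
go(449.5,381,24,0)
```

```text
{'time_s': np.float64(18.6), 'ee_pos': array([397.2, 362.2, 249.6]), 'ee_rot': array([179.9,   0. ,   0.2]), 'force': array([ 0.8, -0.5, -0.6]), 'gripper_width': np.float64(39.8)}
[318. 347.] [162.7 309.8] [ 33.3 486.7] 0.2 [159. 312.]
[285. 321.] [202.  359.8] [33.7 97.6] 0.2 [203. 360.]
[377. 295.] [243.  235.7] [88.3 15.7] 7.2 [243. 234.]
[194. 297.] [241.5 481. ] [21.4 89.5] 83.3 [239. 484.]
[269. 139.] [449.8 380.2] [83.5 48.8] 0.3 [450. 380.]
[402.  93.] [509.6 222.2] [ 38.8 118.2] 72.0 [503. 224.]
[379.  56.] [542.5 256.2] [14.  95.1] 80.7 [544. 254.]
[331.  75.] [511.6 308.5] [ 64.2 182.2] 90.0 [521. 308.]
[268.  48.] [556.1 380.1] [91.4 44.9] 0.3 [551. 381.]
held (246, 195, 79, 85)
to (449.5, 381, 24, 0) -> cm/deg [ 5.2  -1.97 22.57  0.07]
```

View pics/w6.png

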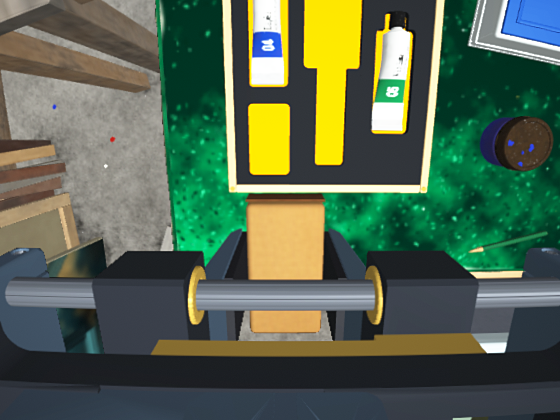

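All pieces are seated: the green tube at (391,75) and the blue tube at (267,40) each show yellow around them. The held block's front face spans rows 195–206.

Run:
```python
from h import *
P=env.camera_params('wrist'); s=env.state()['ee_pos']
print((onz(P,285,206,s[2]+14)-s).round(1),(onz(P,285,195,s[2]-10)-s).round(1),[(onz(P,u,206,s[2]+14)-s).round(1) for u in(248,323)])
```

```text
[34.1 -1.4 14. ] [ 34.3  -1.4 -10. ] [array([34.1, 16.3, 14. ]), array([ 34.1, -19.6,  14. ])]
```

>>> jog_arm(
  steps=[1,5.6,-1.85,10,0,1,5.6,-1.85,15,0,1,5.6,-1.85,18,0,1,5.6,-1.85,18,0,1,5.6,-1.85,18,0,1,5.6,-1.85,20.5,0,1,5.6,-1.85,21.2,0,1,5.6,-1.85,21.7,0,1,5.6,-1.85,22.1,0,1,5.6,-1.85,22.5,0,1,5.6,-1.85,22.5,0,1,5.6,-1.85,22.5,0],
)

```text
time_s: 19.8
ee_pos: [453.9, 380.7, 25.4]
ee_rot: [-180.0, -0.0, 0.0]
force: [1.0, -0.2, -0.8]
gripper_width: 39.7
```

>>> jog_arm(
  steps=[1,0,0,0.25,0,0.35,0,0,0.25,0,0.35,0,0,0.25,0,0.35,0,0,0.25,0,0.35,0,0,-4,0,0.35,0,0,-9,0,0.35,0,0,-14,0,0.35,6.6,32,-24,8,0.35,6.6,32,-24,8,0.35,6.6,32,-24,8,0.35,6.6,32,-24,8,0.35,6.6,32,-24,8,0.35,6.6,32,-24,8,0.35,6.6,32,-24,8,0.35,6.6,32,-24,8,0.35,6.6,32,-24,8,0.35,6.6,32,-24,8],
)

```text
time_s: 21.5
ee_pos: [519.5, 61.4, 264.4]
ee_rot: [-180.0, 0.1, -7.9]
force: [1.0, 0.9, -0.4]
gripper_width: 59.3
```

Run:
```python
from h import *
st(); im,P=snap('wrist','w7.png')
for z in(70,): [print(*x) for x in maskrect(im,P,(105,150,90),(118,255,255),z,2000)]
for X in((565.5,40,96),): print(np.round(proj(P,X)))
```

```text
{'time_s': np.float64(21.5), 'ee_pos': array([519.5,  61.4, 264.4]), 'ee_rot': array([-1.8e+02,  1.0e-01, -7.9e+00]), 'force': array([ 1. ,  0.9, -0.4]), 'gripper_width': np.float64(59.3)}
[526. 171.] [ 498.8 -218.2] [103.7  82.5] 37.0 [ 504. -212.]
[298.  91.] [615.8  33. ] [209.4 141.7] 82.0 [619.  33.]
[299. 147.]
```

View pics/w7.png

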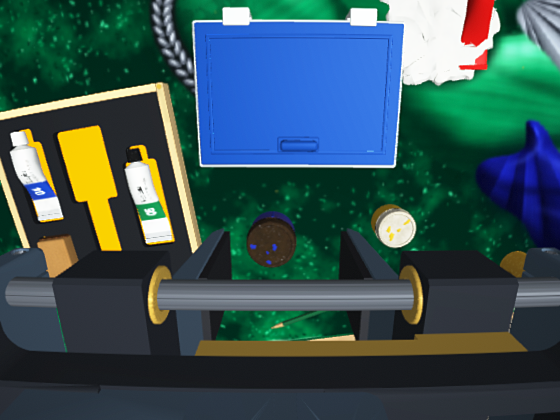

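The lid's centre is (616,33) at yaw −8°. The tab is at (299,145), as predicted, and the hooks are at the back. The tubes and the block are in the tray. Now I'll grip the tab across its width so it can pivot.

>>> jog_arm(
  steps=[0.35,4.9,1.5,5,0,0.35,4.9,1.5,10,0,0.35,4.9,1.5,14,0,0.35,4.9,1.5,16,0,0.35,4.9,1.5,17,0,0.35,4.9,1.5,18,0,0.35,4.9,1.5,18.9,0,0.35,4.9,1.5,18.9,0,0.35,4.9,1.5,18.9,0,1,4.9,1.5,18.9,0,1,4.9,1.5,18.9,0,1,4.9,1.5,18.9,0,1,4.9,1.5,18.9,0,1,4.9,1.5,18.9,0],
  force=15,
)

```text
time_s: 22.95
ee_pos: [566.9, 39.1, 76.6]
ee_rot: [-180.0, -0.1, -8.0]
force: [0.2, 1.3, 4.8]
gripper_width: 37.9
```

>>> jog_arm(
  steps=[1,0.13,0,-0.6,0,1,0.28,0,-1.2,0,1,0.48,0,-1.8,0,1,0.68,0,-2.4,0,1,0.88,0,-2.9,0,1,1.0,0,-3.3,0,1,1.0,0,-3.3,0,1,1.0,0,-3.3,0],
)

```text
time_s: 23.75
ee_pos: [576.6, 37.5, 109.0]
ee_rot: [180.0, -0.0, -8.0]
force: [-0.7, -0.6, -0.7]
gripper_width: 37.9
```

Run:
```python
from h import *
st(); im,P=snap('side'); w,_=snap('wrist','w8.png')
cv2.imwrite('pics/m8.png',np.hstack([cv2.resize(im[150:260,260:370],(400,400),interpolation=2),cv2.resize(w[:300,140:440],(400,400))]))
```

```text
{'time_s': np.float64(23.8), 'ee_pos': array([576.6,  37.5, 109. ]), 'ee_rot': array([180.,  -0.,  -8.]), 'force': array([-0.7, -0.6, -0.7]), 'gripper_width': np.float64(37.9)}
```

View pics/m8.png

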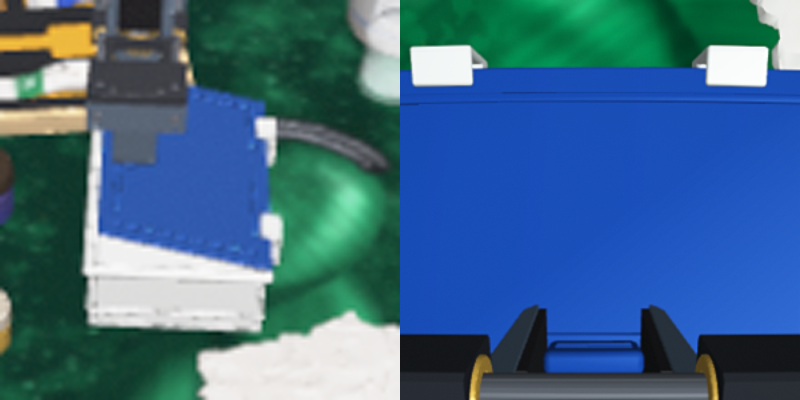

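The lid is tipped, with its far edge still under the hooks. I'll draw it back, then lift.

>>> jog_arm(
  steps=[1,-0.8,0,-0.1,0,1,-1.6,0,-0.1,0,1,-2.4,0,-0.2,0,1,-3.2,0,-0.3,0,1,-3.5,0,-0.5,0,1,-3.5,0,-1.5,0,1,-3.5,0,-3.0,0,1,-3.5,0,-4.5,0,1,-3.5,0,-6.5,0,1,-3.5,0,-8.5,0,1,-3.5,0,-10,0,1,-3.5,0,-12,0,1,-3.5,0,-12,0],
  force=20,
)

```text
time_s: 25.15
ee_pos: [543.9, 42.4, 232.4]
ee_rot: [-179.9, -0.4, -8.0]
force: [0.7, 0.7, -2.1]
gripper_width: 37.8
```

Run:
```python
from h import *
st(); im,P=snap('side'); w,_=snap('wrist','w9.png')
cv2.imwrite('pics/m9.png',np.hstack([cv2.resize(im[110:260,240:390],(400,400),interpolation=2),cv2.resize(w[:300,140:440],(400,400))]))
go(515,-255,229,-8)
```

```text
{'time_s': np.float64(25.2), 'ee_pos': array([543.9,  42.4, 232.4]), 'ee_rot': array([-179.9,   -0.4,   -8. ]), 'force': array([ 0.7,  0.7, -2.1]), 'gripper_width': np.float64(37.8)}
to (515, -255, 229, -8) -> cm/deg [1.450e+00 2.982e+01 2.000e-02 4.000e-02]
```

View pics/m9.png

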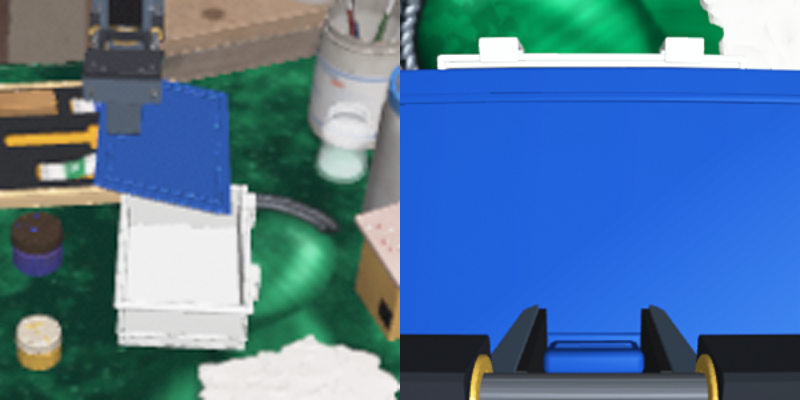

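The lid is free of the hooks and held steady at its tilt. I'll carry it to the clear area and lay it down.

>>> jog_arm(
  steps=[1,-0.2,2,0,0,1,-0.6,6,0,0,1,-1.1,10.5,0,0,1,-1.6,15,0,0,1,-2.1,20,0,0,1,-2.6,24,0,0,1,-3.0,27.5,0,0,1,-3.2,29.3,0,0,1,-3.2,29.8,0,0,1,-3.2,29.8,2,0,1,-3.2,29.8,5,0,1,-3.2,29.8,8,0,1,-3.2,29.8,11,0,1,-3.2,29.8,13.5,0,1,-3.2,29.8,15.5,0,1,-3.2,29.8,16.5,0,1,-3.2,29.8,17,0,1,-3.2,29.8,17,0],
)

```text
time_s: 27.05
ee_pos: [468.9, -247.9, 58.7]
ee_rot: [-180.0, 0.0, -7.9]
force: [-0.4, 0.6, -1.0]
gripper_width: 37.7
```

>>> jog_arm(
  steps=[1,0,0,0.6,0,1,0,0,1.0,0,1,-0.25,0,1.6,0,1,-0.45,0,2.1,0,1,-0.65,0,2.6,0,1,-0.8,0,3.1,0,1,-0.9,0,3.6,0,1,-1.0,0,4.0,0,1,-1.0,0,4.2,0,1,-1.0,0,4.2,0],
  force=15,
)

```text
time_s: 28.05
ee_pos: [458.8, -246.8, 18.5]
ee_rot: [-180.0, -0.0, -8.0]
force: [-4.6, 2.5, 14.7]
gripper_width: 37.4
```

Run:
```python
from h import *
st(); im,P=snap('side'); w,_=snap('wrist','w10.png')
cv2.imwrite('pics/m10.png',np.hstack([cv2.resize(im[180:360,200:380],(400,400),interpolation=2),cv2.resize(w[:300,140:440],(400,400))]))
```

```text
{'time_s': np.float64(28.0), 'ee_pos': array([ 458.8, -246.8,   18.5]), 'ee_rot': array([-180.,   -0.,   -8.]), 'force': array([-4.6,  2.5, 14.7]), 'gripper_width': np.float64(37.4)}
```

View pics/m10.png

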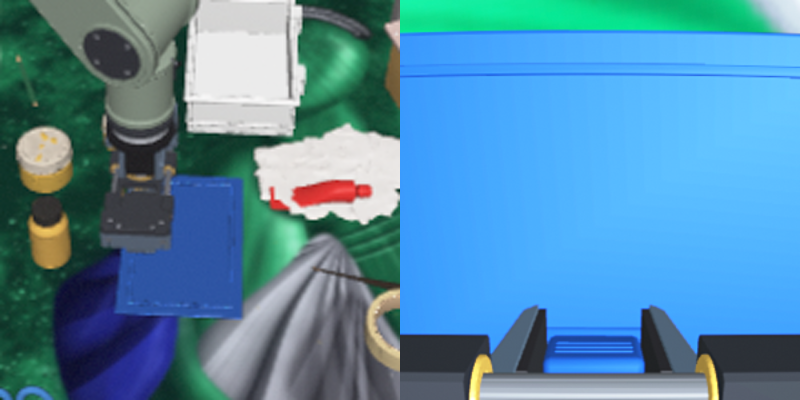

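The lid lies flat on the table with its tab upward. I'll release it and look at the pots.

>>> jog_arm(
  steps=[0.3,0,0,0,0,0.3,0,0,0,0,0.3,0,0,0,0,0.3,0,0,-3,0,0.3,0,0,-8,0,0,0,0,-13,0,0,-11,-25.4,-31,-8,0,-11,-25.4,-31,-8,0,-11,-25.4,-31,-8,0,-11,-25.4,-31,-8,0,-11,-25.4,-31,-8,0,-11,-25.4,-31,-8,0,-11,-25.4,-31,-8,0,-11,-25.4,-31,-8,0,-11,-25.4,-31,-8],
)

```text
time_s: 29.65
ee_pos: [385.0, 19.9, 326.6]
ee_rot: [180.0, -0.0, 0.1]
force: [-0.0, 0.9, 0.1]
gripper_width: 91.1
```

Run:
```python
from h import *
st(); im,P=snap('wrist','w11.png')
hsv=cv2.cvtColor(im,cv2.COLOR_BGR2HSV)
print('guess px',np.round(proj(P,(452,84,52))),np.round(proj(P,(447,-73,40))))
for n,lo,hi,z in(('dark lid',(0,20,20),(20,160,110),52),('pale lid',(10,10,150),(30,110,255),40)):
    m=cv2.inRange(hsv,np.array(lo),np.array(hi));m[285:]=0;m=cv2.morphologyEx(m,cv2.MORPH_CLOSE,np.ones((7,7)))
    m=cv2.morphologyEx(m,cv2.MORPH_OPEN,np.ones((5,5)))
    for c in cv2.findContours(m,0,1)[0]:
        if cv2.contourArea(c)>400:
            w=np.float32([onz(P,u,v,z)[:2] for u,v in c[:,0]]);print(n,cv2.boundingRect(c),np.round(cv2.minEnclosingCircle(w)[0],1),round(cv2.minEnclosingCircle(w)[1],1),rect(w)[:2])
m=cv2.inRange(hsv,(0,0,150),(180,40,255));m[285:]=0
for c in cv2.findContours(m,0,1)[0]:
    if cv2.contourArea(c)>1500: print('white',cv2.boundingRect(c),rect([onz(P,u,v,66)[:2] for u,v in c[:,0]]))
```

```text
{'time_s': np.float64(29.6), 'ee_pos': array([385. ,  19.9, 326.6]), 'ee_rot': array([ 1.8e+02, -0.0e+00,  1.0e-01]), 'force': array([-0. ,  0.9,  0.1]), 'gripper_width': np.float64(91.1)}
guess px [234. 127.] [354. 131.]
dark lid (202, 257, 41, 20) [260.3 108.1] 30.6 (array([256. , 108.3]), array([29.8, 58. ]))
dark lid (475, 195, 30, 27) [ 344.3 -268.9] 22.1 (array([ 343. , -269.5]), array([42. , 34.8]))
dark lid (210, 105, 46, 46) [450.6  86.3] 30.1 (array([450.4,  86.5]), array([58.7, 56.9]))
pale lid (409, 244, 121, 12) [ 282.  -256.5] 93.3 (array([ 277.4, -256.5]), array([186.5,  17.4]))
pale lid (202, 244, 167, 13) [269.5  18. ] 121.8 (array([277.,  18.]), array([ 18.9, 243.7]))
pale lid (0, 243, 163, 13) [278.5 326.5] 129.0 (array([276.9, 326.5]), array([257.5,  18.2]))
pale lid (365, 184, 47, 46) [ 343.8 -125.2] 36.2 (array([ 342.3, -127.5]), array([65.7, 66.3]))
pale lid (334, 115, 35, 36) [444.4 -69.3] 24.3 (array([444.3, -69.7]), array([45.8, 45.9]))
pale lid (0, 0, 171, 174) [499.1 295.2] 157.7 (array([498.8, 295.9]), array([216.9, 243.1]))
white (365, 184, 47, 46) (array([ 348.8, -119.2]), array([62.3, 62. ]), 3.7)
white (175, 0, 190, 67) (array([561.1,  38.2]), array([223.3,  74. ]), 90.0)
```

The blue pot is at (451,86) and the small yellow pot at (444.5,−70), 46 mm across the lid. I'll grip the pots along the tub's x (yaw 82°), where the tub leaves room for the fingers.

>>> jog_arm(
  steps=[0,6.6,-6.6,10,-82,0,6.6,-6.6,15,-82,0,6.6,-6.6,19,-82,0,6.6,-6.6,19,-82,0,6.6,-6.6,19,-82,0,6.6,-6.6,19,-82,0,6.6,-6.6,19,-82,0,6.6,-6.6,19,-82,0,6.6,-6.6,19,-82,0,6.6,-6.6,19,-82,0,6.6,-6.6,23,-82,0,6.6,-6.6,27,-82,0,6.6,-6.6,30,-82,0,6.6,-6.6,31.5,-82,0,6.6,-6.6,31.5,-82],
)

```text
time_s: 31.2
ee_pos: [448.5, 84.1, 8.8]
ee_rot: [-179.6, 0.2, 81.9]
force: [-1.1, -0.6, 0.5]
gripper_width: 91.5
```

>>> jog_arm(
  steps=[1,0,0,0,0,1,0,0,0,0,1,0,0,0,0,1,0,0,0,0,1,0,0,0,0,1,0,0,-2,0,1,0,0,-5,0,1,0,0,-9,0,1,0,0,-13,0,1,0,0,-16,0,1,0,0,-17,0,1,0,0,-17,0],
  force=20,
)

```text
time_s: 32.4
ee_pos: [451.6, 86.0, 182.8]
ee_rot: [179.8, -0.0, 82.1]
force: [0.5, -0.4, -2.3]
gripper_width: 61.2
```

Run:
```python
from h import *
st(); go(621,73,150,82)
```

```text
{'time_s': np.float64(32.4), 'ee_pos': array([451.6,  86. , 182.8]), 'ee_rot': array([179.8,  -0. ,  82.1]), 'force': array([ 0.5, -0.4, -2.3]), 'gripper_width': np.float64(61.2)}
to (621, 73, 150, 82) -> cm/deg [ 1.06 16.96  3.28  0.05]
```

>>> jog_arm(
  steps=[1,0.3,4,0,0,1,0.6,8,0,0,1,0.9,12,0,0,1,1.06,15.5,0,0,1,1.06,17,0,0,1,1.06,17,0,0,1,1.06,17,2,0,1,1.06,17,4.5,0,1,1.06,17,7,0,1,1.06,17,9.5,0,1,1.06,17,11.5,0,1,1.06,17,13.5,0,1,1.06,17,14.8,0,1,1.06,17,15.6,0,1,1.06,17,16.2,0,1,1.06,17,16.4,0,1,1.06,17,16.4,0,1,1.06,17,16.4,0],
)

```text
time_s: 34.2
ee_pos: [621.4, 72.9, 18.7]
ee_rot: [179.9, -0.0, 82.0]
force: [-0.2, -1.1, -1.0]
gripper_width: 60.9
```

>>> jog_arm(
  steps=[1,0,0,0.1,0,1,0,0,0.2,0,1,0,0,0.2,0,1,0,0,0.2,0],
)

```text
time_s: 34.6
ee_pos: [621.3, 72.9, 16.7]
ee_rot: [179.9, -0.0, 82.0]
force: [-1.9, -0.2, 4.9]
gripper_width: 60.7
```

>>> jog_arm(
  steps=[0.14,0,0,0,0,0.14,0,0,0,0,0.14,0,0,0,0,0.14,0,0,0,0,0.14,0,0,-3,0,0.14,0,0,-7,0,0.14,0,0,-12,0,0,-3,-3,-16.5,0,0,-16.6,-15.5,-16.5,0,0,-16.6,-15.5,-16.5,0,0,-16.6,-15.5,-16.5,0,0,-16.6,-15.5,-16.5,0,0,-16.6,-15.5,-16.5,0,0,-16.6,-15.5,-16.5,0],
)

```text
time_s: 36.0
ee_pos: [444.4, -70.5, 181.3]
ee_rot: [179.9, -0.0, 81.9]
force: [0.4, -0.5, -0.3]
gripper_width: 91.4
```

Run:
```python
from h import *
st(); go(444.5,-70,9,82)
im,P=snap('scene','sc12.png'); PS=P
hsv=cv2.cvtColor(im,cv2.COLOR_BGR2HSV)
print('pot exp px',np.round(proj(P,(621,73,56))), 'yel',np.round(proj(P,(444.5,-70,40))))
```

```text
{'time_s': np.float64(36.0), 'ee_pos': array([444.4, -70.5, 181.3]), 'ee_rot': array([179.9,  -0. ,  81.9]), 'force': array([ 0.4, -0.5, -0.3]), 'gripper_width': np.float64(91.4)}
to (444.5, -70, 9, 82) -> cm/deg [ 0.05  0.   17.23 -0.06]
pot exp px [242. 237.] yel [330. 241.]
```

>>> jog_arm(
  steps=[0,0,0,5,0,0,0,0,10,0,0,0,0,14,0,0,0,0,16,0,0,0,0,17,0,0,0,0,17,0,1,0,0,17,0,1,0,0,17,0,1,0,0,17,0,1,0,0,17,0,1,0,0,17,0,1,0,0,17,0],
)

```text
time_s: 37.25
ee_pos: [444.1, -70.2, 11.2]
ee_rot: [-180.0, 0.0, 82.0]
force: [-0.0, -0.3, 3.5]
gripper_width: 48.2
```

>>> jog_arm(
  steps=[1,0,0,-2,0,1,0,0,-5,0,1,0,0,-9,0,1,0,0,-13,0,1,0,0,-16,0,1,0,0,-17,0,1,0,0,-17,0],
)

```text
time_s: 37.95
ee_pos: [444.8, -70.2, 181.6]
ee_rot: [179.9, 0.0, 82.0]
force: [0.1, 0.3, -1.2]
gripper_width: 48.5
```

Run:
```python
from h import *
st(); go(610,-6.5,150,82)
```

```text
{'time_s': np.float64(38.0), 'ee_pos': array([444.8, -70.2, 181.6]), 'ee_rot': array([179.9,   0. ,  82. ]), 'force': array([ 0.1,  0.3, -1.2]), 'gripper_width': np.float64(48.5)}
to (610, -6.5, 150, 82) -> cm/deg [ 8.6  15.47  3.16  0.04]
```

>>> jog_arm(
  steps=[1,2,3.5,0,0,1,4,7,0,0,1,6,11,0,0,1,8,14.3,0,0,1,8.6,15.5,0,0,1,8.6,15.5,0,0,1,8.6,15.5,2,0,1,8.6,15.5,4.5,0,1,8.6,15.5,7,0,1,8.6,15.5,9.5,0,1,8.6,15.5,11.5,0,1,8.6,15.5,13.5,0,1,8.6,15.5,14.8,0,1,8.6,15.5,15.6,0,1,8.6,15.5,16.1,0,1,8.6,15.5,16.3,0,1,8.6,15.5,16.3,0],
)

```text
time_s: 39.65
ee_pos: [610.0, -6.5, 18.2]
ee_rot: [180.0, 0.0, 82.0]
force: [-0.1, -0.5, -0.7]
gripper_width: 47.8
```

>>> jog_arm(
  steps=[1,0,0,0.1,0,1,0,0,0.2,0,1,0,0,0.2,0],
)

```text
time_s: 39.95
ee_pos: [609.9, -6.4, 16.2]
ee_rot: [180.0, 0.0, 82.0]
force: [0.2, 0.3, -0.7]
gripper_width: 48.2
```

>>> jog_arm(
  steps=[1,0,0,0.12,0,1,0,0,0.12,0,0.3,0,0,0.12,0,0.3,0,0,0.12,0,0.3,0,0,0.12,0,0.3,0,0,0,0,0.3,0,0,-3,0,0.3,0,0,-7,0,0.3,0,0,-12,0],
)

```text
time_s: 40.85
ee_pos: [608.4, -6.4, 135.5]
ee_rot: [-179.7, 0.0, 82.0]
force: [0.8, -0.1, -1.1]
gripper_width: 63.8
```

>>> jog_arm(
  steps=[0.3,0,-4,-10,90,0.3,2.3,-9.4,-19,90,0.3,2.3,-9.4,-19,90,0.3,2.3,-9.4,-19,90,0.3,2.3,-9.4,-19,90,0.3,2.3,-9.4,-19,90,0.3,2.3,-9.4,-19,90,0.3,2.3,-9.4,-19,90,0.3,2.3,-9.4,-19,90,0.3,2.3,-9.4,-19,90,0.3,2.3,-9.4,-19,90,0.3,2.3,-9.4,-19,90],
)

```text
time_s: 42.05
ee_pos: [519.7, 29.4, 325.9]
ee_rot: [180.0, 0.0, -7.9]
force: [-0.3, 0.7, -0.0]
gripper_width: 64.1
```

Run:
```python
from h import *
st(); im,P=snap('wrist','w13.png')
c,s=np.cos(np.radians(-8)),np.sin(np.radians(-8))
T=lambda x,y,z:(615.5+c*x-s*y,33.2+s*x+c*y,z)
print('exp blue lid',np.round(proj(P,T(0,40,56))),'yel',np.round(proj(P,T(0,-40,44))))
print('rim corners exp',[np.round(proj(P,T(x,y,66))).tolist() for x in(-75,75) for y in(-109,109)])
```

```text
{'time_s': np.float64(42.0), 'ee_pos': array([519.7,  29.4, 325.9]), 'ee_rot': array([180. ,   0. ,  -7.9]), 'force': array([-0.3,  0.7, -0. ]), 'gripper_width': np.float64(64.1)}
exp blue lid [239. 105.] yel [302. 105.]
rim corners exp [[356.0, 165.0], [186.0, 165.0], [361.0, 39.0], [178.0, 40.0]]
```

View pics/w13.png

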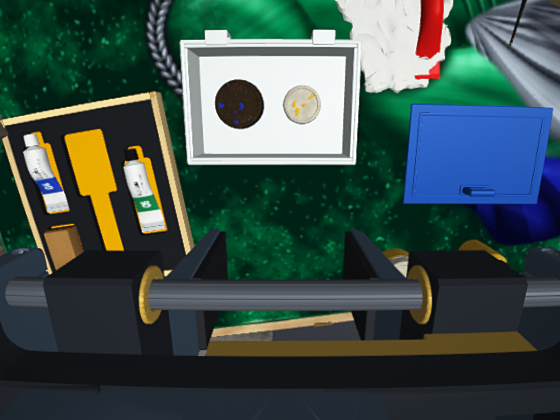

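The pots stand upright in the tub, blue at (239,105) and yellow at (302,105) as expected, and the tub rim matches the predicted corners within about a pixel. The lid lies at (476,153). Before going on I'll check the pale object at scene (137,243), since it could be taken for the green pot, and measure the lid.

Run:
```python
from h import *
PS=env.camera_params('side');PC=env.camera_params('scene');PW=env.camera_params('wrist')
s=cv2.imread('pics/side0.png');c=cv2.imread('pics/sc12.png');w=cv2.imread('pics/w13.png')
for z in(0,40): print(z,onz(PS,370,165,z).round(),onz(PC,137,243,z).round())
cv2.imwrite('pics/m14.png',np.hstack([cv2.resize(s[120:220,320:420],(400,400),interpolation=2),cv2.resize(c[190:290,90:190],(400,400),interpolation=2)]))
hsv=cv2.cvtColor(w,cv2.COLOR_BGR2HSV);m=cv2.inRange(hsv,(100,130,60),(120,255,255));m[:95]=0;m[:,:395]=0;m[206:]=0;m[:,556:]=0
cn=max(cv2.findContours(m,0,1)[0],key=cv2.contourArea)
q=cv2.approxPolyDP(cv2.convexHull(cn),8,True)[:,0];print(q.tolist(),[onz(PW,u,v,13).round()[:2].tolist() for u,v in q])
print('tabtop px (478,187)?',onz(PW,478,188,39).round())
```

```text
0 [871. 279.   0.] [866. 226.   0.]
40 [853. 227.  40.] [825. 245.  40.]
[[411, 105], [552, 108], [555, 195], [546, 205], [403, 203]] [[592.0, -159.0], [564.0, -367.0], [433.0, -379.0], [419.0, -365.0], [452.0, -140.0]]
tabtop px (478,187)? [ 467. -240.   39.]
```

View pics/m14.png

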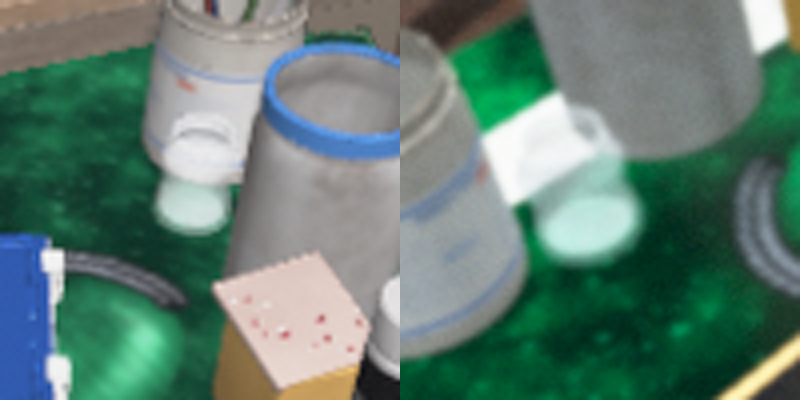

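That is clear glassware with no coloured body and no lid, beyond reach, so it is clutter and the green pot is absent. Back to the lid: I'll grip the tab very lightly so that lifting lets it pivot.

>>> jog_arm(
  steps=[0.35,-2.2,28.2,10,0,0.35,-2.2,28.2,15,0,0.35,-2.2,28.2,18,0,0.35,-2.2,28.2,20,0,0.35,-2.2,28.2,20,0,0.35,-2.2,28.2,20,0,0.35,-2.2,28.2,20,0,0.35,-2.2,28.2,24,0,0.35,-2.2,28.2,27,0,0.35,-2.2,28.2,29,0,0.35,-2.2,28.2,30.4,0,0.35,-2.2,28.2,30.4,0,1,-2.2,28.2,30.4,0,1,-2.2,28.2,30.4,0,1,-2.2,28.2,30.4,0,1,-2.2,28.2,30.4,0,1,-2.2,28.2,30.4,0,1,-2.2,28.2,30.4,0],
  force=4,
)

```text
time_s: 43.9
ee_pos: [459.7, -247.2, 23.0]
ee_rot: [180.0, -0.1, -8.0]
force: [-0.1, 0.4, 6.1]
gripper_width: 38.0
```

>>> jog_arm(
  steps=[1,0.13,0,-0.6,0,1,0.28,0,-1.2,0,1,0.48,0,-1.8,0,1,0.68,0,-2.4,0,1,0.88,0,-2.9,0,1,1.0,0,-3.3,0,1,1.0,0,-3.3,0,1,1.0,0,-3.3,0],
)

```text
time_s: 44.7
ee_pos: [469.0, -248.3, 55.0]
ee_rot: [180.0, -0.0, -8.0]
force: [-0.2, -0.9, -0.7]
gripper_width: 37.5
```

```bash
cat >> h.py <<'E'
def edge(fn):
    im,P=snap('wrist',fn)
    m=cv2.inRange(cv2.cvtColor(im,cv2.COLOR_BGR2HSV),(100,120,60),(122,255,255))
    for u in(200,250,285,330,380):
        r=np.where(m[:,u])[0]; 
        # longest run top
        for k in r:
            if m[k:k+60,u].mean()>240: print(u,k,end='; ');break
    print()
E
python3 - <<'E'
from h import *
st(); edge('w15.png')
E
```

```text
{'time_s': np.float64(44.7), 'ee_pos': array([ 469. , -248.3,   55. ]), 'ee_rot': array([180.,  -0.,  -8.]), 'force': array([-0.2, -0.9, -0.7]), 'gripper_width': np.float64(37.5)}
200 63; 250 63; 285 63; 330 63; 380 63;
```

Run:
```python
from h import *
s=env.state()['ee_pos']; P=env.camera_params('wrist'); 
for v in (63,51,24):
  for dz in(-43,-30,-10): d=onz(P,285,v,s[2]+dz)-s; print(v,dz,np.hypot(*d[:2]).round(1))
def e(f):
    m=cv2.inRange(cv2.cvtColor(cv2.imread('pics/'+f),cv2.COLOR_BGR2HSV),(100,120,60),(122,255,255))
    r=np.where(m[:,285])[0]; print(f,[k for k in r if m[k:k+60,285].mean()>240][:1])
for f in('w8.png','w9.png','w10.png'): e(f)
```

```text
63 -43 107.6
63 -30 105.5
63 -10 102.4
51 -43 114.3
51 -30 111.9
51 -10 108.0
24 -43 129.2
24 -30 125.8
24 -10 120.6
w8.png [np.int64(51)]
w9.png [np.int64(51)]
w10.png [np.int64(23)]
```

>>> jog_arm(
  steps=[1,0,0,0,0,1,0,0,0,0,1,0,0,0,0,1,0,0,-2,0,1,0,0,-5,0,1,0,0,-9,0,1,0,0,-13,0,1,0,0,-16,0,1,0,0,-18,0,1,0,0,-18,0],
  force=20,
)

```text
time_s: 45.75
ee_pos: [470.1, -248.9, 237.8]
ee_rot: [179.9, -0.3, -8.0]
force: [-0.2, 0.0, -1.0]
gripper_width: 37.6
```

Run:
```python
from h import *
st(); edge('w16.png'); im,P=snap('side','s16.png')
cv2.imwrite('pics/m16.png',np.hstack([cv2.resize(im[160:310,210:360],(400,400),interpolation=2),cv2.resize(cv2.imread('pics/w16.png')[:300,140:440],(400,400))]))
```

```text
{'time_s': np.float64(45.8), 'ee_pos': array([ 470.1, -248.9,  237.8]), 'ee_rot': array([179.9,  -0.3,  -8. ]), 'force': array([-0.2,  0. , -1. ]), 'gripper_width': np.float64(37.6)}
200 64; 250 64; 285 64; 330 64; 380 64;
```

View pics/m16.png

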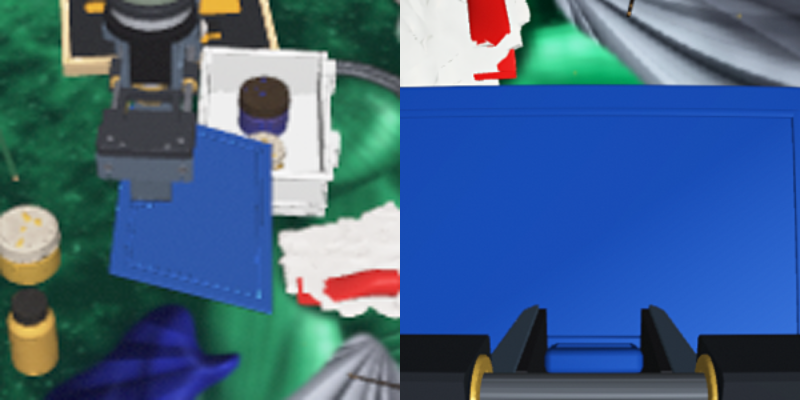

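The lid is held at about 0.35 rad tilt. I'll carry it to just in front of the hooks.

>>> jog_arm(
  steps=[1,0.3,-2,0,0,1,0.8,-6,0,0,1,1.4,-10.5,0,0,1,2.1,-15,0,0,1,2.8,-19.5,0,0,1,3.4,-24,0,0,1,3.9,-27.5,0,0,1,4.2,-29.4,0,0,1,4.2,-29.9,0,0,1,4.2,-29.9,2,0,1,4.2,-29.9,4,0,1,4.2,-29.9,6,0,1,4.2,-29.9,7,0,1,4.2,-29.9,7,0],
)

```text
time_s: 47.25
ee_pos: [550.3, 41.2, 162.7]
ee_rot: [179.9, 0.3, -8.0]
force: [0.2, 0.1, -0.8]
gripper_width: 37.7
```

Run:
```python
from h import *
st(); edge('w17.png')
c,s=np.cos(np.radians(-8)),np.sin(np.radians(-8))
T=lambda x,y,z:(615.5+c*x-s*y,33.2+s*x+c*y,z)
go(*T(-62.5,-1,0)[:2],124,-8);go(*T(-34.5,-1,0)[:2],124,-8)
P=env.camera_params('wrist');print('hook tips px',[np.round(proj(P,T(66,y,80))) for y in(-75,-49,49,75)])
```

```text
{'time_s': np.float64(47.2), 'ee_pos': array([550.3,  41.2, 162.7]), 'ee_rot': array([179.9,   0.3,  -8. ]), 'force': array([ 0.2,  0.1, -0.8]), 'gripper_width': np.float64(37.7)}
200 64; 250 64; 285 64; 330 64; 380 65; 
to (np.float64(553.4690726026918), np.float64(40.90805074126252), 124, -8) -> cm/deg [ 0.22  0.02  4.01 -0.  ]
to (np.float64(581.1965785274557), np.float64(37.01120391438069), 124, -8) -> cm/deg [ 3.02  0.02  4.01 -0.  ]
hook tips px [array([389.,  39.]), array([352.,  38.]), array([212.,  38.]), array([175.,  39.])]
```

>>> jog_arm(
  steps=[1,0.2,0,1,0,1,0.2,0,2,0,1,0.2,0,3,0,1,0.2,0,3.6,0,1,0.2,0,3.9,0,1,0.2,0,3.9,0,1,0.2,0,3.9,0],
)

```text
time_s: 48.0
ee_pos: [554.2, 41.8, 126.2]
ee_rot: [-180.0, -0.0, -8.0]
force: [1.0, 0.3, -1.6]
gripper_width: 37.6
```

>>> jog_arm(
  steps=[1,0.5,0,0,0,1,1.0,0,0,0,1,1.4,0,0,0,1,1.8,0,0,0,1,1.8,0,0,0],
)

```text
time_s: 48.5
ee_pos: [572.5, 39.2, 125.9]
ee_rot: [180.0, -0.0, -8.0]
force: [0.6, 0.0, -1.1]
gripper_width: 37.9
```

Run:
```python
from h import *
st(); edge('w18.png'); im,P=snap('side','s18.png')
a=cv2.resize(im[165:245,270:350],(400,400),interpolation=2)
cv2.imwrite('pics/m18.png',np.hstack([a,cv2.resize(cv2.imread('pics/w18.png')[:150,180:400],(400,273),interpolation=2)[:, :].copy() if 0 else cv2.copyMakeBorder(cv2.resize(cv2.imread('pics/w18.png')[:150,180:400],(400,273)),0,127,0,0,0)]))
```

```text
{'time_s': np.float64(48.5), 'ee_pos': array([572.5,  39.2, 125.9]), 'ee_rot': array([180.,  -0.,  -8.]), 'force': array([ 0.6,  0. , -1.1]), 'gripper_width': np.float64(37.9)}
200 64; 250 64; 285 64; 330 64; 380 64;
```

View pics/m18.png

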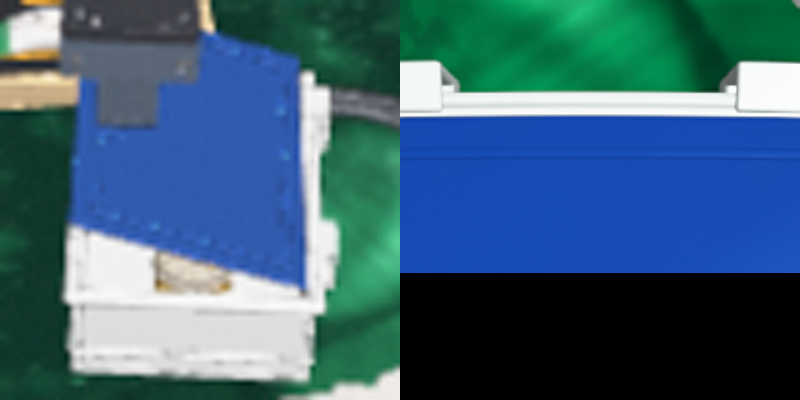

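The lid's far edge is just in front of the hook tips. I'll measure its height by ray before pushing it under.

Run:
```python
from h import *
P=env.camera_params('side')
a=np.radians(-8);c,s=np.cos(a),np.sin(a)
def loc(u,v,y):
    o,d=ray(P,u,v); n=np.array([-s,c,0]); q=np.array([615.5,33.2,0])+n*y
    X=o+d*(n@(q-o))/(n@d); r=X-[615.5,33.2,0]; return np.round([c*r[0]+s*r[1],-s*r[0]+c*r[1],X[2]],1)
T=lambda x,y,z:(615.5+c*x-s*y,33.2+s*x+c*y,z)
print('rim corner exp',np.round(proj(P,T(75,-109,66)),1),np.round(proj(P,T(-75,-109,66)),1))
im=cv2.imread('pics/s18.png');m=cv2.inRange(cv2.cvtColor(im,cv2.COLOR_BGR2HSV),(100,110,50),(122,255,255));m[:165]=0;m[250:]=0;m[:,:270]=0;m[:,350:]=0
cn=max(cv2.findContours(m,0,1)[0],key=cv2.contourArea)[:,0];k=cn[np.argmax(cn[:,1])];r=cn[np.argmax(cn[:,0]+cn[:,1])];l=cn[np.argmax(cn[:,1]-cn[:,0])]
print(k,r,l)
for p in(k,r,l): print(loc(*(p+.5),-106))
```

```text
rim corner exp [334.7 225.9] [282.5 223.8]
[330 222] [330 222] [283 208]
[  62.1 -106.    76. ]
[  62.1 -106.    76. ]
[ -73.3 -106.   122.4]
```

>>> jog_arm(
  steps=[1,0,0,0.2,0,1,0,0,0.4,0,1,0,0,0.4,0,1,0,0,0.4,0],
)

```text
time_s: 49.0
ee_pos: [571.6, 39.3, 121.8]
ee_rot: [180.0, 0.0, -8.0]
force: [0.1, -0.5, -0.8]
gripper_width: 37.4
```

```bash
cat > lidm.py <<'E'
from h import *
P=env.camera_params('side')
a=np.radians(-8);c,s=np.cos(a),np.sin(a)
def loc(u,v,y):
    o,d=ray(P,u,v); n=np.array([-s,c,0]); q=np.array([615.5,33.2,0])+n*y
    X=o+d*(n@(q-o))/(n@d); r=X-[615.5,33.2,0]; return np.round([c*r[0]+s*r[1],-s*r[0]+c*r[1],X[2]],1)
T=lambda x,y,z:(615.5+c*x-s*y,33.2+s*x+c*y,z)
st();im,_=snap('side','s_last.png');edge('w_last.png')
m=cv2.inRange(cv2.cvtColor(im,cv2.COLOR_BGR2HSV),(100,110,50),(122,255,255));m[:165]=0;m[250:]=0;m[:,:270]=0;m[:,350:]=0
cn=max(cv2.findContours(m,0,1)[0],key=cv2.contourArea)[:,0]
# lower side edge line fit
r=cn[np.argmax(cn[:,0]+cn[:,1])];l=cn[np.argmax(cn[:,1]-cn[:,0])]
low=[[u,max(cn[cn[:,0]==u][:,1])+1] for u in range(l[0]+4,r[0]-3) if (cn[:,0]==u).any()]
k=np.polyfit(*np.array(low).T,1)
for u in(l[0],r[0]+1): print('edge at u',u,loc(u,np.polyval(k,u),-106))
E
python3 lidm.py
```

```text
{'time_s': np.float64(49.0), 'ee_pos': array([571.6,  39.3, 121.8]), 'ee_rot': array([180.,   0.,  -8.]), 'force': array([ 0.1, -0.5, -0.8]), 'gripper_width': np.float64(37.4)}
200 64; 250 63; 285 63; 330 63; 380 64; 
edge at u 283 [ -74.5 -106.   114.3]
edge at u 331 [  64.  -106.    70.8]
```

>>> jog_arm(
  steps=[1,0.3,0,0,0,1,0.6,0,0.05,0,1,0.9,0,0.1,0,1,0.9,0,0.1,0,1,0.9,0,0.1,0],
)

```text
time_s: 49.6
ee_pos: [580.7, 38.0, 120.8]
ee_rot: [180.0, 0.0, -8.0]
force: [1.2, 0.4, -1.4]
gripper_width: 37.8
```

```bash
python3 lidm.py
```

```text
{'time_s': np.float64(49.6), 'ee_pos': array([580.7,  38. , 120.8]), 'ee_rot': array([180.,   0.,  -8.]), 'force': array([ 1.2,  0.4, -1.4]), 'gripper_width': np.float64(37.8)}
200 74; 250 64; 285 63; 330 63; 380 75; 
edge at u 287 [ -63.2 -106.   112. ]
edge at u 335 [  75.5 -106.    69.4]
```

The hooks now cover the lid's edge in the wrist view (rows 74 against 63), so the lid is under them and nothing is pressing. Now I'll close it along the arc.

>>> jog_arm(
  steps=[1,0,0,0.1,0,1,-0.25,0,0.44,0,1,-0.5,0,1.0,0,1,-0.73,0,1.57,0,1,-0.93,0,2.14,0,1,-1.12,0,2.74,0,1,-1.25,0,3.2,0,1,-1.25,0,3.2,0],
  force=10,
)

```text
time_s: 50.5
ee_pos: [567.6, 39.8, 88.1]
ee_rot: [180.0, 0.1, -8.0]
force: [-1.0, -0.1, -0.6]
gripper_width: 38.1
```

```bash
python3 lidm.py
```

```text
{'time_s': np.float64(50.5), 'ee_pos': array([567.6,  39.8,  88.1]), 'ee_rot': array([ 1.8e+02,  1.0e-01, -8.0e+00]), 'force': array([-1. , -0.1, -0.6]), 'gripper_width': np.float64(38.1)}
200 36; 250 36; 285 35; 330 35; 380 36; 
edge at u 283 [ -73.9 -106.    74.5]
edge at u 333 [  70.1 -106.    66. ]
```

Run:
```python
from h import *
im=cv2.imread('pics/w_last.png');m=cv2.inRange(cv2.cvtColor(im,cv2.COLOR_BGR2HSV),(100,120,60),(122,255,255))
print([(u,int(next((k for k in np.where(m[:,u])[0] if m[k:k+60,u].mean()>240),-1))) for u in range(110,470,15)])
P=env.camera_params('wrist')
from math import *
a=radians(-8);c,s=cos(a),sin(a);T=lambda x,y,z:(615.5+c*x-s*y,33.2+s*x+c*y,z)
for x in(62,66,72):print(x,[np.round(proj(P,T(x,y,z))).tolist() for y in(-75,-49,49,75) for z in(80,)], np.round(proj(P,T(x,0,70))))
```

```text
[(110, 39), (125, 38), (140, 40), (155, 40), (170, 40), (185, 37), (200, 36), (215, 36), (230, 36), (245, 36), (260, 35), (275, 35), (290, 35), (305, 35), (320, 35), (335, 35), (350, 35), (365, 36), (380, 36), (395, 40), (410, 40), (425, 41), (440, 37), (455, 38)]
62 [[432.0, 49.0], [381.0, 48.0], [184.0, 48.0], [133.0, 49.0]] [282.  51.]
66 [[433.0, 41.0], [381.0, 39.0], [183.0, 39.0], [132.0, 41.0]] [282.  43.]
72 [[434.0, 28.0], [382.0, 26.0], [183.0, 26.0], [131.0, 28.0]] [282.  31.]
```

The hooks (columns 133–183 and 382–433) still overlap the lid's edge. I'll finish the closing press and release.

>>> jog_arm(
  steps=[1,0.1,0,0.3,0,1,0.15,0,0.6,0,1,0.15,0,0.85,0,1,0.15,0,0.95,0,1,0.15,0,0.95,0],
)

```text
time_s: 51.1
ee_pos: [569.8, 39.5, 80.2]
ee_rot: [180.0, -0.0, -8.0]
force: [-2.3, 0.4, 5.5]
gripper_width: 37.4
```

```bash
python3 lidm.py
```

```text
{'time_s': np.float64(51.1), 'ee_pos': array([569.8,  39.5,  80.2]), 'ee_rot': array([180.,  -0.,  -8.]), 'force': array([-2.3,  0.4,  5.5]), 'gripper_width': np.float64(37.4)}
200 29; 250 28; 285 28; 330 28; 380 29; 
edge at u 285 [ -68.1 -106.    66.5]
edge at u 335 [  75.8 -106.    65.8]
```

>>> jog_arm(
  steps=[0.3,0,0,0,0,0.3,0,0,0,0,0.3,0,0,0,0,0.3,0,0,-3,0,0.3,0,0,-8,0,0.3,0,0,-13,0,0.3,-5.2,-1.4,-18.4,0,0.3,-5.2,-1.4,-18.4,0,0.3,-5.2,-1.4,-18.4,0,0.3,-5.2,-1.4,-18.4,0],
)

```text
time_s: 52.2
ee_pos: [520.3, 60.6, 263.2]
ee_rot: [180.0, -0.0, -7.9]
force: [0.7, 0.7, 0.4]
gripper_width: 63.6
```

Run:
```python
from h import *
st(); im,P=snap('wrist','w20.png')
[print(*x) for x in maskrect(im,P,(105,150,90),(118,255,255),70,2000)]
```

```text
{'time_s': np.float64(52.2), 'ee_pos': array([520.3,  60.6, 263.2]), 'ee_rot': array([180. ,  -0. ,  -7.9]), 'force': array([0.7, 0.7, 0.4]), 'gripper_width': np.float64(63.6)}
[526. 172.] [ 500.  -220.6] [104.4  77.8] 37.0 [ 504. -212.]
[298.  90.] [617.7  31.3] [210.4 142.1] 82.3 [621.  31.]
```

View pics/w20.png

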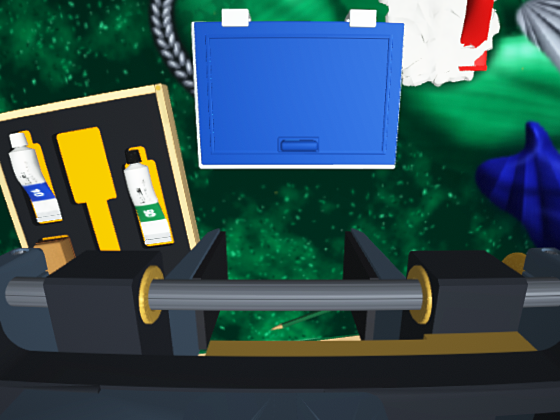

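The lid is on, 2–3 mm from its starting place, under both hooks at (235,17) and (363,18). Last, I'll look over the tray and probe the heights of the parts by pressing lightly.

>>> jog_arm(
  steps=[1,-15.3,-23.1,-6.7,-7.9,1,-15.3,-23.1,-6.7,-7.9,1,-15.3,-23.1,-6.7,-7.9,1,-15.3,-23.1,-6.7,-7.9,1,-15.3,-23.1,-6.7,-7.9,1,-15.3,-23.1,-6.7,-7.9,1,-15.3,-23.1,-6.7,-7.9,1,-15.3,-23.1,-6.7,-7.9,1,-15.3,-23.1,-6.7,-7.9],
)

```text
time_s: 53.15
ee_pos: [401.3, 309.6, 328.8]
ee_rot: [179.9, 0.1, -0.1]
force: [-0.3, -0.8, 0.1]
gripper_width: 0.7
```

Run:
```python
from h import *
st(); im,P=snap('wrist','w21.png'); hsv=cv2.cvtColor(im,cv2.COLOR_BGR2HSV)
m=cv2.inRange(hsv,(0,0,120),(180,70,255))
for n,X,z in(('green',(524,239),35),('blue',(571,380),35)):
    u,v=map(int,proj(P,(*X,z))); print(n,u,v)
    k=np.zeros_like(m);y0=max(v-48,0);k[y0:v+45,u-18:u+18]=m[y0:v+45,u-18:u+18];k=cv2.morphologyEx(k,cv2.MORPH_CLOSE,np.ones((13,13)))
    c=max(cv2.findContours(k,0,1)[0],key=cv2.contourArea);print(cv2.boundingRect(c),[rect([onz(P,a,b,zz)[:2] for a,b in c[:,0]]) for zz in(28,)])
m=cv2.inRange(hsv,(5,60,60),(19,200,235));m[240:]=0
for c in cv2.findContours(m,0,1)[0]:
    if cv2.contourArea(c)>500: print('block',cv2.boundingRect(c),rect([onz(P,a,b,33)[:2] for a,b in c[:,0]]))
go(450,381,60,0)
```

```text
{'time_s': np.float64(53.2), 'ee_pos': array([401.3, 309.6, 328.8]), 'ee_rot': array([ 1.799e+02,  1.000e-01, -1.000e-01]), 'force': array([-0.3, -0.8,  0.1]), 'gripper_width': np.float64(0.7)}
green 337 82
(320, 45, 28, 82) [(array([519.7, 242.8]), array([103.5,  34.5]), 0.3)]
blue 228 44
(217, 0, 28, 89) [(array([571.8, 378. ]), array([ 34.7, 108.2]), 88.8)]
block (0, 175, 79, 65) (array([351.4, 682.1]), array([ 97.8, 122.4]), 3.7)
block (214, 111, 35, 59) (array([449., 382.]), array([79.1, 44.4]), 1.1)
block (0, 49, 143, 133) (array([470. , 609.7]), array([201.6, 190.8]), 78.8)
block (54, 0, 110, 63) (array([591.7, 535.4]), array([144.7,  75.7]), 87.4)
to (450, 381, 60, 0) -> cm/deg [ 4.85 -7.17 26.92 -0.17]
```

>>> jog_arm(
  steps=[1,4.9,-7.2,15,0,1,4.9,-7.2,20,0,1,4.9,-7.2,25,0,1,4.9,-7.2,27,0,1,4.9,-7.2,28,0,1,4.9,-7.2,28.8,0,1,4.9,-7.2,29.3,0,1,4.9,-7.2,29.7,0,1,4.9,-7.2,29.7,0],
)

```text
time_s: 54.1
ee_pos: [450.5, 381.8, 34.0]
ee_rot: [-180.0, -0.0, -0.1]
force: [-0.1, -1.1, -0.4]
gripper_width: 0.5
```

>>> jog_arm(
  steps=[1,0,0,-4,0,1,4,0,-4,0,1,8,0,-4,0,1,12,0,-4,0,1,12,0,-4,0,1,12,0,-2.5,0,1,12,0,-1.5,0,1,12,0,-1,0,1,12,0,-0.6,0,1,12,0,-0.5,0,1,12,0,-0.5,0],
)

```text
time_s: 55.2
ee_pos: [567.9, 382.0, 40.1]
ee_rot: [179.9, 0.1, -0.0]
force: [-5.5, -1.7, 8.8]
gripper_width: 0.6
```

The block's top is below 34 mm, so it is home. The blue tube's top is at 40 mm, also home. Green is next.

>>> jog_arm(
  steps=[1,0,0,-4,0,1,-1.5,4.7,-4,0,1,-3,9.4,-4,0,1,-5,14,-4,0,1,-5,14,-4,0,1,-5,14,-2.5,0,1,-5,14,-1.5,0,1,-5,14,-0.8,0,1,-5,14,-0.2,0,1,-5,14,0,0,1,-5,14,0,0],
)

```text
time_s: 56.3
ee_pos: [519.4, 243.0, 40.1]
ee_rot: [-180.0, 0.0, -0.0]
force: [-3.9, -1.3, 12.9]
gripper_width: 0.2
```

>>> jog_arm(
  steps=[1,0,0,-5,0,1,0,0,-10,0,1,0,0,-15,0,1,-5,0,-20,0,1,-10,5,-22,0,1,-12,10,-25,0,1,-12,10,-25,0,1,-12,10,-25,0,1,-12,10,-25,0],
)

```text
time_s: 57.2
ee_pos: [399.7, 142.7, 289.1]
ee_rot: [-179.9, -0.1, -0.1]
force: [-0.7, -0.2, -1.3]
gripper_width: 0.6
```

Run:
```python
from h import *
st(); im,P=snap('wrist','w22.png'); s,_=snap('side','s22.png')
[print(*x) for x in maskrect(s,_,(105,150,90),(118,255,255),70,800)]
b=cv2.cvtColor(im,cv2.COLOR_BGR2HSV)
print(len(np.where(cv2.inRange(b,(40,80,60),(85,255,255)))[0]))
c,s2=np.cos(np.radians(-8)),0
cv2.imwrite('pics/f.png',im)
```

```text
{'time_s': np.float64(57.2), 'ee_pos': array([399.7, 142.7, 289.1]), 'ee_rot': array([-1.799e+02, -1.000e-01, -1.000e-01]), 'force': array([-0.7, -0.2, -1.3]), 'gripper_width': np.float64(0.6)}
[261. 322.] [ 444.6 -392.2] [282.2 114.6] 63.2 [ 444. -396.]
[310. 201.] [617.6  32.2] [212.4 141.4] 82.0 [617.  27.]
52713
```

```bash
python3 -c "
from h import *
print(env.job_done()); st()"
```

```text
the job is handed in; nothing more can be done
None
the job is handed in; nothing more can be done
```

I packed the kit and handed it in at about 57 s of robot time; no verdict was given. The green tube, blue tube and sanding block are in their cut-outs. The dark blue pot and the small yellow pot stand in the tub, and the lid is hooked on and closed. I saw no brush and no green pot, so I took them as absent, and I did not touch the amber bottle.

- **Tools:** Pressing on the tubes put both tops at 40.1 mm, where 40 mm is home. On the block the probe came down to 34 mm without touching, so its top is no higher than 34 mm. From above, all three lie within about 4 mm of their cavities.
- **Pots:** Both were seen upright in the tub at their intended places before the lid went on. I could not check them after that.
- **Lid:** It ended about 2–3 mm from its starting place with the turn unchanged. It read level to about 0.005 rad just before I released it, and the arm was clear at the end.
- **Weaker points:** Before hooking the lid on, the side camera and the arm position disagreed by about 3 mm on the height of its far edge. I took a middle value and it went in without force. I also viewed 17 pictures, three over the budget of 14.

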